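# Scoop beads from the copper tray into the sliding-cover box

### The arm

A 6-joint arm with a two-finger parallel gripper is mounted at the origin on the work surface. World frame = base frame: x ahead of the robot, y to its left, z up, the work surface at z = 0. Lengths are in mm, angles in rad, forces in N, time in s.
With the tool pointing down it reaches from about 325 to 750 mm from the base axis. Payload 7.6 kg.
Tool frame: the origin (TCP) lies midway between the tips of the shut fingers; the grasp point (between the pads) lies bot.grip_depth behind it (bot.grip_depth is the distance from the TCP to the grasp point, in mm); y points along the fingers, x is the direction in which the jaws open and shut, and the axes are right-handed (so a half turn about y gives the same grasp; the last joint's range is limited). The gripper opens to 85 mm and grips with 20 to 120 N. Pads are 22 mm wide; open, the fingers measure 114 mm over their backs; the gripper's body (76 mm by 85 mm) begins 54 mm behind the grasp point. The pads swing forward as they close: fully open they stand 13 mm farther back than shut.
Start: joints at [-1.302, 0.052, 1.401, -0, 1.689, -0.07], TCP at [174.512, -495.168, 231.323] pointing down, gripper open.
Joint ranges: [-2.9, 2.9], [-0.91, 2.17], [0.12, 2.37], [-1.06, 4.2], [0.26, 2.73], [-2.93, 2.93]. Speed limits (rad/s): [2.57, 2.57, 3.01, 3.14, 3.14, 3.14].

### API

Orientations are given as a 3x3 rotation matrix whose columns are the frame's x, y, z axes.
In Python, from rig import status, optics, bot gives the robot as it stands.
- The arm moves only by the tool step_arm, never from a script. Its argument "series" is a list of rows, each a list of 3 entries, a list of its own where there are three numbers: the shift along the tool's x, y, z as a fraction of full scale, then the turn about the tool's y as a fraction of full scale, then the opening, from 0 (shut) to 1 (fully open). In form: [[[x, y, z], roll, fingers], ...]. A call has 1 to 20 rows; each row is the pose to reach, as a shift and turn from the pose commanded when the call began, along the tool's axes at that moment; what a row does not reach only later rows make up. Full scale, the value 1, is 25 cm for a shift and 30 degrees for a turn. A row lasts 1/10 s, in which the tool goes at most 50 mm and 8.59 degrees, less where a joint would pass 70% of its speed; a pose out of reach is approached as far as the arm can. A call with a number of a shift or a turn outside -1 to 1 is refused whole. A call with a gripper value outside its range is refused whole. The fingers move at their own pace and stop on an object; "newtons" is the grip in N (left out, the last holds). Time passes only in rows, so rows that repeat a pose let the fingers close. It gives the time, the measured TCP pose, the force and the opening at its end, in the units of the state.
- status.sense(): the state, without advancing time (a new reading comes with each control period).
- optics.snapshot(name): name is "side" or "top" or "wrist"; returns a dict with "image" (400x640x3 uint8, red, green, blue), "z_map" (400x640 float32, mm along the optical axis (not along the pixel's ray), 0 where there is no reading), "K" (3x3 intrinsics, pixels), "R" (3x3) and "t" (3): a world point X has camera coordinates R X + t; the wrist camera has in their place "mount" (4x4, takes a point from camera to tool coordinates, whose origin is the TCP and whose axes are the tool frame's). Camera axes: x right, y down, z forward; pixel columns grow to the right and rows downward; lengths in mm; the calibration is good to about 2 mm. A picture is of the moment at which its call begins: read the wrist's pose just before it.
- bot.job_done(): hands the job in, once; it reports no verdict.
The state is a dict: "t": time; "joints": joint angles; "joint_velocities": joint speeds; "tau": joint torques, N m; "ee_pos": TCP position; "tool_rot": TCP orientation; "force": force on the tool from outside, world axes, zero at the start; "ft_torque": the same for the moment, N m; "finger_gap": finger opening in mm.
Only numpy, scipy, OpenCV 4.12 (cv2) and the standard library are available. Lean on these libraries where they do the work, as an engineer would, in place of code of your own. Each camera call takes 0.05 s, during which the arm holds its last target.

### The job

Slide the cover of the wooden bead box all the way back, away from the robot, so that the near compartment is open. Then, with the steel scoop, lift at least three beads together out of the copper tray and tip them into that near compartment, never touching a bead with the gripper or arm; in the end every bead is either in the near compartment or still in the tray. Finally stand the scoop upright on the bare table and let go, with the cover left fully open and the jewellery stand, books and jar undisturbed.

Things in the scene. Friction and masses are not known exactly. Their poses are not given: they have to be found in the camera images.
- tray: Fixed copper tray. Flat floor 200 x 140 mm (x by y), its top 8 mm above the table; on all sides a rim flares outwards at 45 degrees to 32 mm above the table (mouth about 250 x 190 mm). Origin: centre of the underside, at table height; x along its length, roughly away from the robot (the beads lie in the far, +x half), z up.
- box: Fixed wooden box, 240 x 150 mm (x by y), 55 mm high, walls and floor 8 mm thick, with 12 mm high guide strips along its sides and far end (top at 67 mm). An 8 mm divider makes two compartments, each 108 x 134 mm: near (-x), at first under the cover, and far (+x), open and empty. Origin: centre of the underside; x along its length, roughly away from the robot, z up.
- near_floor (a point): Centre of the inner floor of the box's near compartment (58 mm towards -x from the box's centre, 8 mm up). Axes as the box.
- cover (a joint): Sliding wooden half-cover of the box: 0 = over the near compartment, 0.114 m = fully back at its stop over the far compartment. Slides along the box's +x; light friction (about 1.5 N).
- cover_ridge (a point): Middle of the top of the ridge on the cover: a bar 14 mm (x) x 70 mm (y), standing 22 mm above the cover's flat top (ridge top 84 mm above the table, flat top 62 mm), at the middle of the 118 x 136 mm cover.
- scoop: Loose steel scoop, about 180 g: flat pan 80 mm long (x) x 92 mm wide (y), sheet 2 mm thick, back wall 36 mm and side walls 32 mm high (stepping down to nothing over the front 30 mm), front (+x) open with a flat lip at x = +40 mm. Behind the pan a raised wooden handle bar. Origin: centre of the pan's underside; z up; it starts upright on the table.
- scoop_handle (a point): Centre of the scoop's handle, a bar 64 mm long (x) x 18 mm wide (y) x 26 mm high, 78 mm behind the scoop's origin and 75 mm above its underside. Axes as the scoop.
- pan_middle (a point): Middle of the pan's inside, 14 mm above the scoop's origin.
- bead0: One of six equal dark-mauve round beads, 24 mm diameter, 20 g, lying in the tray. Origin: its centre; its axes turn as it rolls.
- bead1: One of six equal dark-mauve round beads, 24 mm diameter, 20 g, lying in the tray. Origin: its centre; its axes turn as it rolls.
- bead2: One of six equal dark-mauve round beads, 24 mm diameter, 20 g, lying in the tray. Origin: its centre; its axes turn as it rolls.
- bead3: One of six equal dark-mauve round beads, 24 mm diameter, 20 g, lying in the tray. Origin: its centre; its axes turn as it rolls.
- bead4: One of six equal dark-mauve round beads, 24 mm diameter, 20 g, lying in the tray. Origin: its centre; its axes turn as it rolls.
- bead5: One of six equal dark-mauve round beads, 24 mm diameter, 20 g, lying in the tray. Origin: its centre; its axes turn as it rolls.
- stand: Bystander: dark metal T-shaped jewellery stand, base 90 x 90 mm, 208 mm high, crossbar 150 mm along y. Origin: centre of the underside.
- books: Bystander: two stacked books, 150 x 210 mm, 58 mm high. Origin: centre of the underside.
- jar: Bystander: closed glass jar, 70 mm diameter, 90 mm high. Origin: centre of the underside.
There are look-alikes about, which are no part of the job. Several things look just like the scoop: the one meant starts farthest from the robot's base.

How it is judged:
By the outcome, as a careful person would: the job done as asked, in the order asked, and still so for the second after the job is handed in, with the robot touching nothing.
It also fails if it takes over 69 s, if anything falls off the work surface, if the arm or the gripper's body presses on something with over 40 N, if the wrist force passes 120 N, or if a joint passes its speed limit or range.

## Working session

There is one attempt and no reset: what is moved stays moved. The work goes in short steps, Python scripts to look and compute and a tool call to move; the robot and the scene stay as the last step left them, time stands still between calls to the robot, and variables do not carry over. Pictures are saved under pics/ and viewed, and the job is handed in when it is done.

Besides the shell and the picture viewer there is one more tool, called after "Request:" as name([rows], argument=value, ...), one row to a line, values as JSON. step_arm: Moves the arm, as the interface text tells. Its arguments: {"type":"object","properties":{"series":{"type":"array","items":{"type":"array"}},"newtons":{"type":"number"}},"required":["series"]}

```bash
ls; mkdir -p pics
python3 - <<'E'
from rig import status, optics, bot
import cv2, numpy as np
s=status.sense()
for k,v in s.items(): print(k,np.round(v,3).tolist())
print(bot.grip_depth)
for n in ("side","top","wrist"):
    p=optics.snapshot(n); cv2.imwrite(f"pics/{n}0.png",p["image"][:,:,::-1])
    np.savez(f"pics/{n}0.npz",**p)
    print(n,p["K"].tolist(),[np.round(p[k],4).tolist() for k in("R","t","mount") if k in p])
E
```

```text
pics
t 0.0
joints [-1.302, 0.053, 1.402, 0.0, 1.689, -0.07]
joint_velocities [-0.001, -0.0, 0.004, -0.001, 0.0, 0.0]
tau [-0.001, -38.166, -36.019, -0.0, 0.006, 0.0]
ee_pos [174.447, -494.86, 230.49]
tool_rot [[0.332, -0.0, 0.943], [-0.943, 0.001, 0.332], [-0.002, -1.0, 0.0]]
force [0.402, 0.056, 0.265]
ft_torque [0.009, 0.01, -0.036]
finger_gap 85.426
18.700000000000003
side [[495.08613048888367, 0.0, 315.37803530432666], [0.0, 495.08613048888367, 199.81337584668108], [0.0, 0.0, 1.0]] [[[-0.8434, -0.5373, -0.0079], [-0.3288, 0.5276, -0.7833], [0.425, -0.658, -0.6216]], [406.3962, 243.1209, 1457.1631]]
top [[503.8644247795595, 0.0, 312.4517439817441], [0.0, 503.8644247795595, 211.0100910921006], [0.0, 0.0, 1.0]] [[[0.0006, -0.9999, -0.0132], [-0.9972, 0.0004, -0.0748], [0.0748, 0.0132, -0.9971]], [-0.3083, 511.3553, 1935.3706]]
wrist [[313.99988749858795, 0.0, 321.2790005847732], [0.0, 313.99988749858795, 202.8208274074025], [0.0, 0.0, 1.0]] [[[1.0, -0.0006, 0.0011, -0.0274], [-0.0012, -0.2571, 0.9664, -141.8592], [-0.0003, -0.9664, -0.2571, 66.1922], [0.0, 0.0, 0.0, 1.0]]]
```

View pics/top0.png

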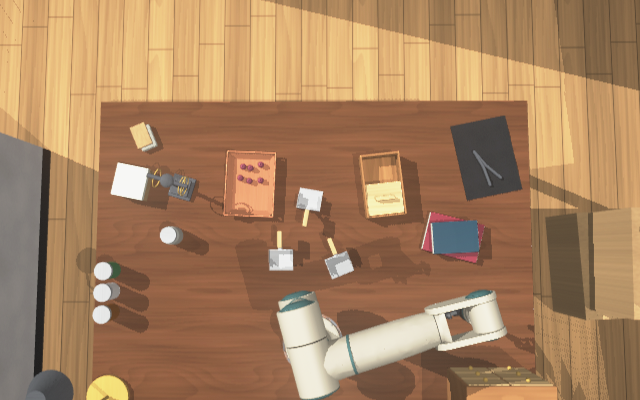

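View pics/side0.png

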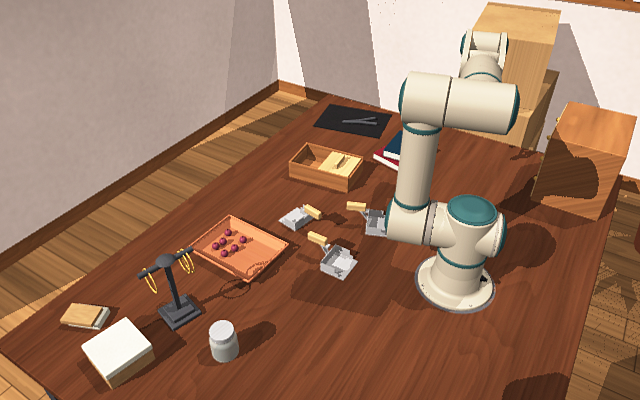

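View pics/wrist0.png

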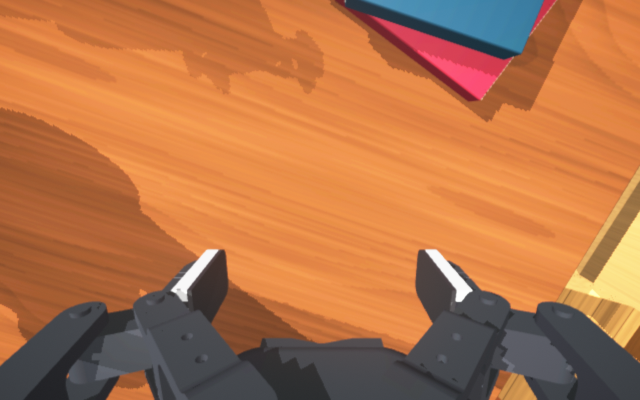

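The top view shows the tray at px (250,185), the box at (383,185) with its light cover on the near half, and the target scoop at (310,200), with its handle towards the robot. The side view shows the same layout.

```bash
cat > h.py <<'E'
import numpy as np, cv2
def cloud(p,R=None,t=None):
    K=p["K"];R=p["R"] if R is None else R;t=p["t"] if t is None else t
    z=p["z_map"];v,u=np.mgrid[:z.shape[0],:z.shape[1]]
    c=np.stack([(u-K[0,2])/K[0,0]*z,(v-K[1,2])/K[1,1]*z,z],-1)
    w=(c-t)@R   # R^T (c-t)
    w[z<=0]=np.nan
    return w
def ray(p,u,v,h):
    K=p["K"];R=p["R"];t=p["t"]
    d=R.T@np.array([(u-K[0,2])/K[0,0],(v-K[1,2])/K[1,1],1]);o=-R.T@t
    return o+d*(h-o[2])/d[2]
def proj(p,X):
    c=np.asarray(X)@p["R"].T+p["t"];k=c@p["K"].T
    return k[...,:2]/k[...,2:]
E
python3 - <<'E'
from h import *
p=np.load("pics/top0.npz");im=p["image"][:,:,::-1]
c=im[135:285,200:460]; cv2.imwrite("pics/topz.png",cv2.resize(c,None,fx=3,fy=3,interpolation=cv2.INTER_CUBIC))
s=np.load("pics/side0.npz");im=s["image"][:,:,::-1]
c=im[130:300,180:390]; cv2.imwrite("pics/sidez.png",cv2.resize(c,None,fx=3.5,fy=3.5,interpolation=cv2.INTER_CUBIC))
w=cloud(p)
for u,v in [(383,195),(383,165),(250,200),(250,165),(310,197),(306,215),(340,250),(335,150)]: print(u,v,np.round(w[v,u],1))
w=cloud(s)
for u,v in [(350,160),(300,215),(250,300)]: print(u,v,np.round(w[v,u],1))
E
```

```text
383 195 [ 568.8 -268.4   63.4]
383 165 [ 692.  -275.9   14.1]
250 200 [555.5 244.3   8.5]
250 165 [694.7 246.5   2.8]
310 197 [566.8   9.4  11. ]
306 215 [491.4  23.   85.5]
340 250 [ 360.6 -107.5   -3.2]
335 150 [ 7.545e+02 -8.900e+01 -2.000e-01]
350 160 [ 529.9 -317.4   64.2]
300 215 [554.  -14.9   1.2]
250 300 [467.1 370.4  -1.2]
```

View pics/topz.png

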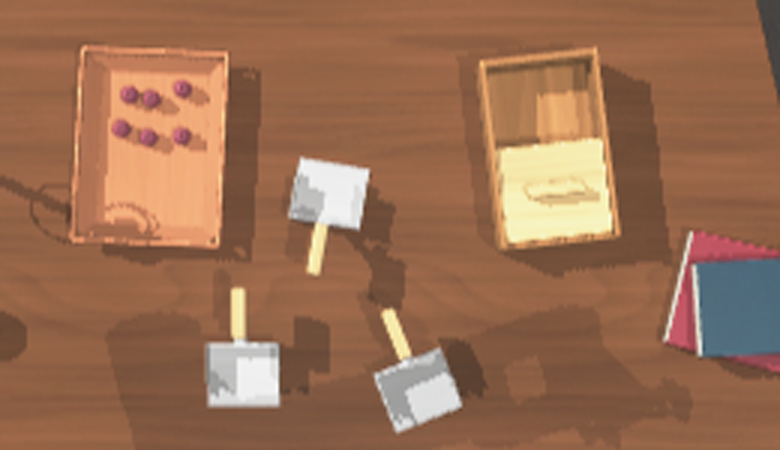

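View pics/sidez.png

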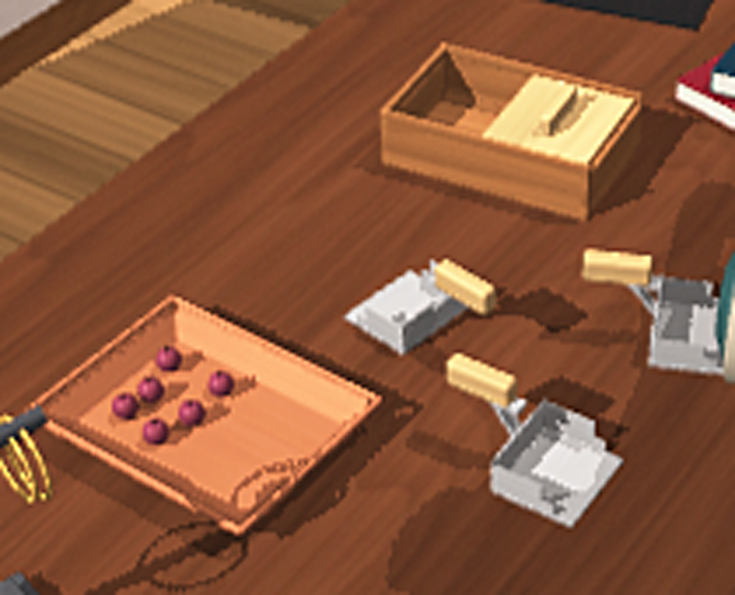

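Run:
```python
from h import *
p=np.load("pics/top0.npz");im=p["image"];hsv=cv2.cvtColor(im,cv2.COLOR_RGB2HSV)
H,S,V=[hsv[...,i].astype(int) for i in range(3)]
w=cloud(p)
def big(m,roi):
    mm=np.zeros(m.shape,np.uint8);u0,v0,u1,v1=roi;mm[v0:v1,u0:u1]=m[v0:v1,u0:u1]
    n,l,st,c=cv2.connectedComponentsWithStats(mm);i=1+np.argmax(st[1:,4]);return (l==i).astype(np.uint8)
def rect(m,h,name):
    v,u=np.nonzero(m);W=np.array([ray(p,a,b,h)[:2] for a,b in zip(u,v)],np.float32)
    r=cv2.minAreaRect(W);print(name,len(u),np.round(r[0],1),np.round(r[1],1),round(r[2],1),"mean",W.mean(0).round(1));print(np.round(cv2.boxPoints(r),1).tolist())
# sample colours
for n,(u,v) in dict(cover=(375,205),boxrim=(362,170),tray=(250,205),trayrim=(250,153),handle=(306,217),pan=(312,195),table=(335,180),bead=(243,167)).items(): print(n,im[v,u],hsv[v,u],w[v,u].round(0))
m=(w[...,2]>55)&(w[...,2]<90)
rect(big(m,(350,140,425,230)),67,"box z>55")
m=(S<140)&(V>190)&(H>15)&(H<35)
rect(big(m,(350,140,425,230)),62,"cover")
rect(big(m,(295,200,325,240)),88,"handle")
m=(S<50)
rect(big(m,(290,180,330,215)),20,"pan")
m=(im[...,0]>im[...,2]*1.5)&(H<14)&(V>150)
rect(big(m,(215,140,285,225)),32,"tray")
m=((H>150)|(H<4))&(S>60)&(im[...,1]<90)&(im[...,2]>im[...,1]+8)
mm=np.zeros(m.shape,np.uint8);mm[155:195,232:272]=m[155:195,232:272]
n,l,st,c=cv2.connectedComponentsWithStats(mm)
for i in range(1,n):
    if st[i,4]>8: print("bead",st[i,4],c[i].round(1),ray(p,*c[i],20).round(1))
# stand: tall
m=(w[...,2]>90)&(w[...,0]>300)&(w[...,1]>200)
v,u=np.nonzero(m);print("stand",w[m].min(0),w[m].max(0))
m=(w[...,2]>190)&(w[...,0]>300)&(w[...,1]>200)
print("bar",w[m].min(0),w[m].max(0))
```

```text
cover [247 240 185] [ 27  64 247] [ 531. -238.   62.]
boxrim [229 168 109] [ 15 134 229] [ 665. -190.   60.]
tray [242 175 125] [ 13 123 242] [536. 244.   6.]
trayrim [158 104  75] [ 10 134 158] [738. 244.  27.]
handle [245 229 166] [ 24  82 245] [484.  23.  84.]
pan [238 238 238] [  0   0 238] [576.   2.  -0.]
table [150 100  71] [ 11 134 150] [636. -89.  -3.]
bead [163  94 107] [174 108 163] [683. 271.  24.]
box z>55 1414 [ 608.4 -266.5] [240.5 151.7] 6.3 mean [ 574.2 -270.9]
[[480.5, -204.39999389648438], [497.29998779296875, -355.20001220703125], [736.2999877929688, -328.6000061035156], [719.5999755859375, -177.8000030517578]]
cover 1135 [ 557.8 -272.9] [120.9 135.7] 6.6 mean [ 557.6 -273.2]
[[490.0, -212.39999389648438], [505.5, -347.29998779296875], [625.5999755859375, -333.3999938964844], [610.0999755859375, -198.60000610351562]]
handle 78 [484.2  25.4] [16. 69.] 80.7 mean [483.3  25.3]
[[448.8999938964844, 23.100000381469727], [516.9000244140625, 11.899999618530273], [519.5, 27.700000762939453], [451.5, 38.79999923706055]]
pan 499 [557.7  12.3] [92.7 81.5] 80.5 mean [557.6  11.9]
[[509.8999938964844, -26.700000762939453], [590.2000122070312, -40.20000076293945], [605.5, 51.29999923706055], [525.2000122070312, 64.80000305175781]]
tray 3653 [637.9 245.6] [270.1 300.8] 89.9 mean [638.4 242.2]
[[487.1000061035156, 110.9000015258789], [788.0, 110.19999694824219], [788.5999755859375, 380.29998779296875], [487.79998779296875, 381.0]]
bead 9 [260.7 164.7] [693.1 202.3  20. ]
bead 9 [250.8 167.8] [680.9 240.9  20. ]
bead 9 [240.7 177.9] [641.1 280.1  20. ]
bead 9 [249.7 180.9] [629.2 244.8  20. ]
bead 10 [260.9 180.4] [631.1 200.9  20. ]
stand [300.79381344 439.80658041  90.03801927] [651.25967896 803.76741987 227.53494057]
bar [558.87948443 439.80658041 191.16001832] [644.85837745 583.29453773 227.53494057]
```

```bash
cat >> h.py <<'E'
from rig import status, optics, bot
def rel(target,yaw_deg,s=None,sag=np.array([0,0,0.8])):
    """shift (fractions) and roll fraction from present pose to target TCP & tool-z yaw"""
    s=s or status.sense();R=np.array(s["tool_rot"]);p=np.array(s["ee_pos"])+sag
    d=R.T@(np.asarray(target)-p)/250
    y=np.degrees(np.arctan2(R[1,2],R[0,2]));dy=(y-yaw_deg+180)%360-180
    print("pos",np.round(s["ee_pos"],1),"yaw",round(y,1),"tilt",np.round(R[2],3),"F",np.round(s["force"],1),"t",round(s["t"],2),"gap",round(s["finger_gap"],1))
    print("shift",np.round(d,3).tolist(),"roll",round(dy/30,3))
def fr(o,yaw,x,y,z):
    a=np.radians(yaw);return np.array([o[0]+x*np.cos(a)-y*np.sin(a),o[1]+x*np.sin(a)+y*np.cos(a),z])
BOX=(608.4,-266.5);BY=6.35
def wsnap(name):
    s=status.sense();p=optics.snapshot("wrist");M=np.array(p["mount"]);T=np.array(s["tool_rot"])
    Rc=(T@M[:3,:3]).T; o=T@M[:3,3]+np.array(s["ee_pos"]);p["R"]=Rc;p["t"]=-Rc@o
    np.savez(f"pics/{name}.npz",**p);cv2.imwrite(f"pics/{name}.png",p["image"][:,:,::-1]);return p
def snap(n,name):
    p=optics.snapshot(n);np.savez(f"pics/{name}.npz",**p);cv2.imwrite(f"pics/{name}.png",p["image"][:,:,::-1]);return p
E
python3 - <<'E'
from h import *
p=np.load("pics/top0.npz")
C=[ray(p,200+a/3,135+b/3,32)[:2] for a,b in [(82,46),(229,52),(217,246),(70,241)]]
print("tray corners",np.round(C,1).tolist(),np.mean(C,0))
t=fr(BOX,BY,-90,0,170);print(t);rel(t,BY)
E
```

```text
tray corners [[747.7, 331.5], [739.4, 140.3], [487.3, 154.2], [493.8, 343.6]] [617.04851732 242.37425294]
[ 518.95216658 -276.45414974  170.        ]
pos [ 174.4 -494.9  230.7] yaw 19.4 tilt [-0.001 -1.     0.   ] F [0.4 0.6 0.9] t 0.15 gap 85.5
shift [-0.366, 0.246, 1.59] roll 0.435
```

Request:
step_arm([
  [[-0.18, 0, 0.8], 0.435, 0],
  [[-0.18, 0, 0.8], 0.435, 0],
  [[-0.18, 0, 0.8], 0.435, 0],
  [[-0.18, 0, 0.8], 0.435, 0],
  [[-0.18, 0, 0.8], 0.435, 0],
])

```text
t: 0.65
ee_pos: [351.4, -383.4, 231.0]
tool_rot: [[0.116, 0.001, 0.993], [-0.993, 0.001, 0.116], [-0.001, -1.0, 0.001]]
force: [-1.1, -1.0, 0.3]
finger_gap: 12.1
```

Run:
```python
from h import *
t=fr(BOX,BY,-90,0,170);rel(t,BY)
```

```text
pos [ 351.4 -383.4  231. ] yaw 6.6 tilt [-0.001 -1.     0.001] F [-1.1 -1.   0.3] t 0.65 gap 12.1
shift [-0.347, 0.248, 0.715] roll 0.01
```

Request:
step_arm([
  [[-0.34, 0.24, 0.71], 0, 0],
  [[-0.34, 0.24, 0.71], 0, 0],
  [[-0.34, 0.24, 0.71], 0, 0],
  [[-0.34, 0.24, 0.71], 0, 0],
  [[-0.34, 0.24, 0.71], 0, 0],
  [[-0.34, 0.24, 0.71], 0, 0],
])

```text
t: 1.25
ee_pos: [515.3, -281.5, 170.0]
tool_rot: [[0.113, -0.002, 0.994], [-0.994, 0.001, 0.113], [-0.001, -1.0, -0.002]]
force: [-0.0, -0.7, 0.1]
finger_gap: -0.3
```

Run:
```python
from h import *
t=fr(BOX,BY,-90,0,70);rel(t,BY)
p=wsnap("w1"); w=cloud(p)
```

```text
pos [ 515.3 -281.5  170. ] yaw 6.5 tilt [-0.001 -1.    -0.002] F [-0.  -0.7  0.1] t 1.25 gap -0.3
shift [-0.018, 0.403, 0.018] roll 0.004
```

View pics/w1.png

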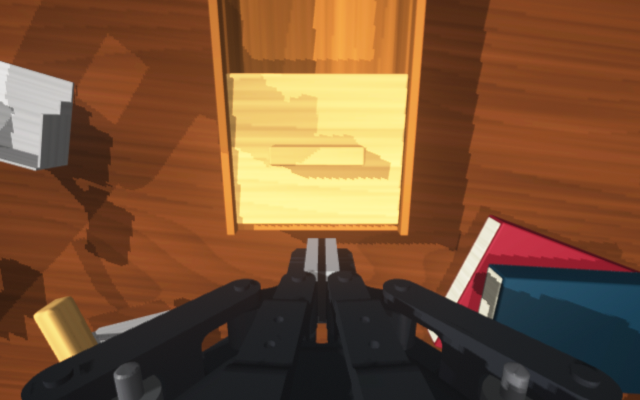

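Run:
```python
from h import *
p=dict(np.load("pics/w1.npz"));w=cloud(p)
def b(X):
    a=np.radians(BY);d=np.array(X[:2])-BOX;return [round(d[0]*np.cos(a)+d[1]*np.sin(a),1),round(-d[0]*np.sin(a)+d[1]*np.cos(a),1),round(X[2],1)]
for v in range(140,185,3): print(v,b(w[v,315]))
for (u,v,h) in [(272,146,84),(362,146,84),(272,165,84),(365,165,84),(230,73,62),(408,74,62),(234,222,62),(402,224,62),(228,235,67),(407,235,67)]: print(u,v,b(ray(p,u,v,h)))
print(-p["R"].T@p["t"])
```

```text
140 [np.float64(-43.9), np.float64(0.6), np.float64(61.7)]
143 [np.float64(-46.2), np.float64(0.6), np.float64(60.9)]
146 [np.float64(-46.8), np.float64(0.2), np.float64(82.7)]
149 [np.float64(-48.8), np.float64(0.2), np.float64(83.5)]
152 [np.float64(-51.1), np.float64(0.2), np.float64(82.6)]
155 [np.float64(-53.2), np.float64(0.2), np.float64(83.1)]
158 [np.float64(-55.3), np.float64(0.2), np.float64(83.2)]
161 [np.float64(-57.5), np.float64(0.2), np.float64(83.2)]
164 [np.float64(-59.8), np.float64(0.2), np.float64(82.7)]
167 [np.float64(-65.1), np.float64(0.6), np.float64(61.7)]
170 [np.float64(-67.8), np.float64(0.7), np.float64(60.1)]
173 [np.float64(-70.1), np.float64(0.7), np.float64(61.0)]
176 [np.float64(-72.6), np.float64(0.7), np.float64(60.7)]
179 [np.float64(-74.7), np.float64(0.7), np.float64(62.4)]
182 [np.float64(-77.5), np.float64(0.7), np.float64(60.8)]
272 146 [np.float64(-46.7), np.float64(30.9), np.float64(84.0)]
362 146 [np.float64(-46.6), np.float64(-33.5), np.float64(84.0)]
272 165 [np.float64(-60.4), np.float64(31.5), np.float64(84.0)]
365 165 [np.float64(-60.2), np.float64(-36.2), np.float64(84.0)]
230 73 [np.float64(4.8), np.float64(63.4), np.float64(62.0)]
408 74 [np.float64(4.4), np.float64(-68.6), np.float64(62.0)]
234 222 [np.float64(-111.4), np.float64(68.6), np.float64(62.0)]
402 224 [np.float64(-112.9), np.float64(-72.1), np.float64(62.0)]
228 235 [np.float64(-121.1), np.float64(72.9), np.float64(67.0)]
407 235 [np.float64(-120.8), np.float64(-75.6), np.float64(67.0)]
[ 581.31361945 -273.87619064  311.73995216]
```

Run:
```python
from h import *
rel(fr(BOX,BY,-86,-1,70),BY)
```

```text
pos [ 514.8 -282.5  171. ] yaw 6.4 tilt [-0.    -1.    -0.001] F [-0.3 -1.1  0.1] t 1.3 gap -0.0
shift [-0.018, 0.407, 0.036] roll 0.001
```

Descend behind the ridge, then push 122 mm slowly, watching the force.

Request:
step_arm([
  [[-0.018, 0.2, 0.036], 0, 0],
  [[-0.018, 0.4, 0.036], 0, 0],
  [[-0.018, 0.405, 0.036], 0, 0],
  [[-0.018, 0.405, 0.036], 0, 0],
  [[-0.018, 0.405, 0.1], 0, 0],
  [[-0.018, 0.405, 0.16], 0, 0],
  [[-0.018, 0.405, 0.22], 0, 0],
  [[-0.018, 0.405, 0.28], 0, 0],
  [[-0.018, 0.405, 0.34], 0, 0],
  [[-0.018, 0.405, 0.4], 0, 0],
  [[-0.018, 0.405, 0.46], 0, 0],
  [[-0.018, 0.405, 0.46], 0, 0],
])

```text
t: 2.5
ee_pos: [631.0, -266.0, 74.2]
tool_rot: [[0.111, 0.005, 0.994], [-0.994, -0.003, 0.111], [0.003, -1.0, 0.005]]
force: [0.5, 0.3, -0.3]
finger_gap: -0.0
```

Run:
```python
from h import *
rel(fr(BOX,BY,40,-1,70),BY)
```

```text
pos [ 631.  -266.    74.2] yaw 6.4 tilt [ 0.003 -1.     0.005] F [ 0.5  0.3 -0.3] t 2.5 gap -0.0
shift [-0.004, 0.02, 0.07] roll 0.0
```

Request:
step_arm([
  [[0, 0.015, 0.02], 0, 0],
  [[0, 0.02, 0.04], 0, 0],
  [[0, 0.02, 0.05], 0, 0],
  [[0, 0.02, 0.06], 0, 0],
  [[0, 0.02, 0.07], 0, 0],
  [[0, 0.02, 0.08], 0, 0],
  [[0, 0.02, 0.08], 0, 0],
])

```text
t: 3.2
ee_pos: [642.7, -263.7, 65.4]
tool_rot: [[0.108, -0.017, 0.994], [-0.994, 0.002, 0.108], [-0.004, -1.0, -0.016]]
force: [-36.8, 3.6, 16.3]
finger_gap: -0.1
```

Run:
```python
from h import *
rel(fr(BOX,BY,40,-1,70),BY)
p=snap("top","t2");c=p["image"][135:230,340:430,::-1];cv2.imwrite("pics/t2z.png",cv2.resize(c,None,fx=5,fy=5,interpolation=cv2.INTER_CUBIC))
p=wsnap("w2")
```

```text
pos [ 642.7 -263.7   65.4] yaw 6.2 tilt [-0.004 -1.    -0.016] F [-36.8   3.6  16.3] t 3.2 gap -0.1
shift [-0.0, -0.015, 0.022] roll -0.004
```

View pics/w2.png

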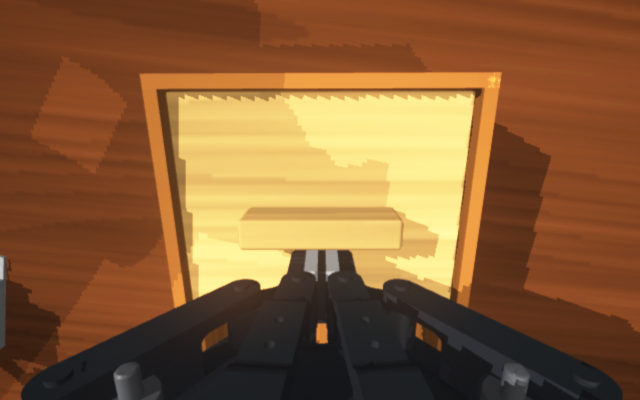

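View pics/t2z.png

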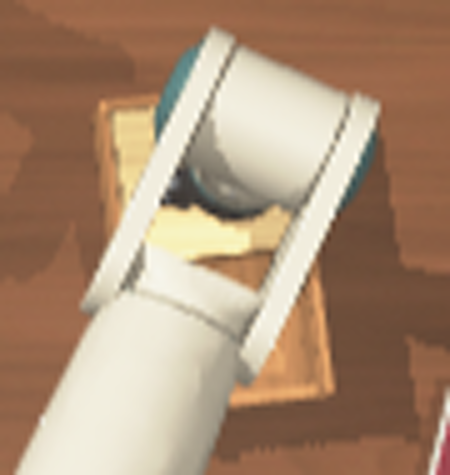

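Request:
step_arm([
  [[0, -0.005, -0.03], 0, 0],
  [[0, -0.02, -0.06], 0, 0],
  [[0, -0.2, -0.08], 0, 0],
  [[0, -0.4, -0.1], 0, 0],
  [[0, -0.5, -0.2], 0.1, 0],
  [[0, -0.5, -0.2], 0.1, 0],
])

```text
t: 3.9
ee_pos: [599.6, -269.5, 197.3]
tool_rot: [[0.056, 0.01, 0.998], [-0.998, -0.005, 0.057], [0.006, -1.0, 0.009]]
force: [0.2, -0.5, 1.6]
finger_gap: -0.0
```

Run:
```python
from h import *
rel((480,26,190),-9.3)
p=snap("top","t3");c=p["image"][135:230,340:430,::-1];cv2.imwrite("pics/t3z.png",cv2.resize(c,None,fx=5,fy=5,interpolation=cv2.INTER_CUBIC))
```

```text
pos [ 599.6 -269.5  197.3] yaw 3.2 tilt [ 0.006 -1.     0.009] F [ 0.2 -0.5  1.6] t 3.9 gap -0.0
shift [-1.207, 0.022, -0.411] roll 0.418
```

View pics/t3z.png

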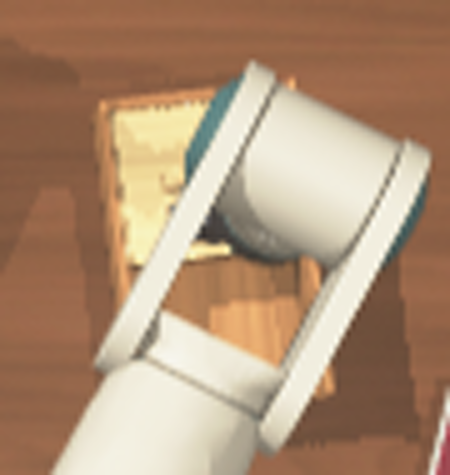

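Request:
step_arm([
  [[-0.6, 0, -0.2], 0.2, 1],
  [[-0.6, 0, -0.2], 0.2, 1],
  [[-0.6, 0, -0.2], 0.2, 1],
  [[-1.0, 0, -0.4], 0.42, 1],
  [[-1.0, 0, -0.4], 0.42, 1],
  [[-1.0, 0, -0.4], 0.42, 1],
  [[-1.0, 0, -0.4], 0.42, 1],
])

```text
t: 4.65
ee_pos: [483.6, -22.0, 189.0]
tool_rot: [[-0.156, -0.001, 0.988], [-0.988, 0.001, -0.156], [-0.001, -1.0, -0.001]]
force: [-0.6, 0.4, 0.3]
finger_gap: 85.2
```

Run:
```python
from h import *
rel((480,26,170),-9.3)
```

```text
pos [483.6 -22.  189. ] yaw -9.0 tilt [-0.001 -1.    -0.001] F [-0.6  0.4  0.3] t 4.65 gap 85.2
shift [-0.188, 0.079, -0.044] roll 0.01
```

Request:
step_arm([
  [[-0.19, 0.08, -0.044], 0.01, 1],
  [[-0.19, 0.08, -0.044], 0.01, 1],
  [[-0.19, 0.08, -0.044], 0.01, 1],
])

```text
t: 4.95
ee_pos: [481.3, 24.3, 168.6]
tool_rot: [[-0.164, -0.002, 0.986], [-0.986, -0.0, -0.164], [0.001, -1.0, -0.002]]
force: [-0.5, -0.7, 0.5]
finger_gap: 85.4
```

Run:
```python
from h import *
rel((484,25,70),-9.3)
p=wsnap("w4")
im=p["image"];hsv=cv2.cvtColor(im,cv2.COLOR_RGB2HSV);w=cloud(p)
m=((w[...,2]>78)&(w[...,2]<95)&(hsv[...,0]>15)&(hsv[...,0]<35)&(hsv[...,1]>40)).astype(np.uint8)
n,l,st,c=cv2.connectedComponentsWithStats(m)
for i in range(1,n):
    if st[i,4]>100:
        P=w[l==i][:,:2].astype(np.float32);r=cv2.minAreaRect(P);print(st[i,4],r,np.round(cv2.boxPoints(r),1).tolist(),w[l==i][:,2].mean())
```

```text
pos [481.3  24.3 168.6] yaw -9.4 tilt [ 0.001 -1.    -0.002] F [-0.5 -0.7  0.5] t 4.95 gap 85.4
shift [-0.005, 0.398, 0.011] roll -0.004
1920 ((480.2573547363281, 24.985576629638672), (18.00575828552246, 62.997596740722656), 81.21830749511719) [[447.79998779296875, 20.899999618530273], [510.0, 11.300000190734863], [512.7999877929688, 29.100000381469727], [450.5, 38.70000076293945]] 86.47693862348605
789 ((395.1104431152344, 121.98186492919922), (52.2057991027832, 16.298809051513672), 0.15475258231163025) [[369.0, 130.10000610351562], [369.0, 113.80000305175781], [421.20001220703125, 113.9000015258789], [421.20001220703125, 130.1999969482422]] 85.20851089446617
```

View pics/w4.png

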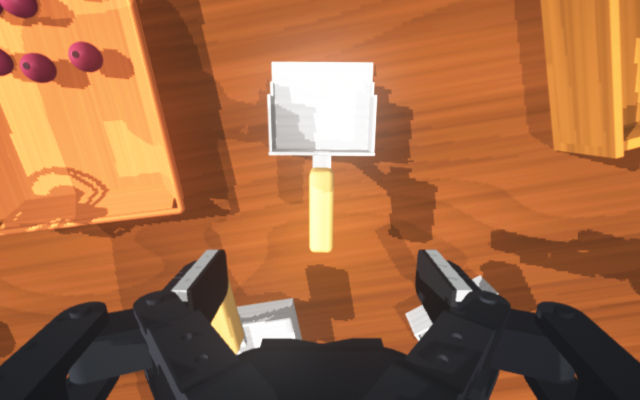

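Run:
```python
from h import *
rel((480.3,25.0,58),-8.8)
```

```text
pos [481.7  23.6 169.4] yaw -9.5 tilt [ 0.001 -1.    -0.001] F [ 0.6 -1.   0.5] t 5.0 gap 85.4
shift [-0.005, 0.449, -0.006] roll -0.024
```

Request:
step_arm([
  [[-0.005, 0.15, -0.006], -0.024, 1],
  [[-0.005, 0.3, -0.006], -0.024, 1],
  [[-0.005, 0.4, -0.006], -0.024, 1],
  [[-0.005, 0.449, -0.006], -0.024, 1],
  [[-0.005, 0.449, -0.006], -0.024, 1],
  [[-0.005, 0.449, -0.006], -0.024, 0],
  [[-0.005, 0.449, -0.006], -0.024, 0],
  [[-0.005, 0.449, -0.006], -0.024, 0],
  [[-0.005, 0.449, -0.006], -0.024, 0],
  [[-0.005, 0.449, -0.006], -0.024, 0],
  [[-0.005, 0.449, -0.006], -0.024, 0],
], newtons=100)

```text
t: 6.1
ee_pos: [480.7, 25.7, 58.5]
tool_rot: [[-0.153, 0.002, 0.988], [-0.988, -0.0, -0.153], [-0.0, -1.0, 0.002]]
force: [-0.5, -0.7, 3.3]
finger_gap: 16.6
```

Run:
```python
from h import *
rel((480.3,25.0,150),-2.9)
```

```text
pos [480.7  25.7  58.5] yaw -8.8 tilt [-0.    -1.     0.002] F [-0.5 -0.7  3.3] t 6.1 gap 16.6
shift [0.003, -0.363, -0.0] roll -0.197
```

Request:
step_arm([
  [[0, -0.1, 0], 0, 0],
  [[0, -0.22, 0], 0, 0],
  [[0, -0.34, 0], 0, 0],
  [[0, -0.34, 0], 0, 0],
])

```text
t: 6.5
ee_pos: [482.0, 25.6, 146.8]
tool_rot: [[-0.153, 0.007, 0.988], [-0.988, -0.0, -0.153], [-0.001, -1.0, 0.007]]
force: [0.7, 1.2, -1.8]
finger_gap: 16.0
```

```bash
cat >> h.py <<'E'
def panfit(p,s):
    """fit plane to bright grey pan floor/sides in tool frame"""
    im=p["image"];hsv=cv2.cvtColor(im,cv2.COLOR_RGB2HSV);w=cloud(p)
    T=np.array(s["tool_rot"]);q=(w-np.array(s["ee_pos"]))@T  # tool coords
    return q,hsv
E
python3 - <<'E'
from h import *
s=status.sense();rel((480.3,25.0,150),-2.9,s)
p=wsnap("w5");q,hsv=panfit(p,s)
for v in range(50,200,8): print(v,np.round(q[v,300],1),np.round(q[v,340],1),p["image"][v,300])
E
```

```text
pos [482.   25.6 146.8] yaw -8.8 tilt [-0.001 -1.     0.007] F [ 0.7  1.2 -1.8] t 6.5 gap 16.0
shift [0.004, -0.01, -0.006] roll -0.197
50 [-12.7  56.6 104.9] [ 10.5  57.9 105.2] [242 241 241]
58 [-12.8  56.9 100.7] [ 10.5  57.3 100.8] [243 243 242]
66 [-13.   58.1  96.5] [10.6 57.7 96.5] [244 242 242]
74 [nan nan nan] [10.7 58.  92.1] [243 242 241]
82 [-13.1  57.2  87.6] [10.7 56.7 87.5] [240 240 239]
90 [-13.1  56.8  83. ] [10.8 57.8 83.1] [245 244 243]
98 [-13.3  58.3  78.6] [10.9 58.1 78.6] [188 188 187]
106 [-13.4  57.8  73.9] [11.  57.9 73.9] [196 195 192]
114 [-13.4  57.6  69.3] [11.  56.7 69.2] [187 186 184]
122 [-13.4  56.5  64.5] [11.1 58.  64.5] [194 192 191]
130 [-13.6  57.4  59.7] [11.2 57.8 59.7] [187 185 184]
138 [-13.7  57.4  54.9] [11.3 57.9 54.8] [191 189 188]
146 [-13.8  57.6  49.9] [11.3 56.9 50. ] [191 190 187]
154 [-13.9  57.9  44.9] [11.3 56.4 45.1] [147 145 144]
162 [-13.9  56.9  40. ] [11.5 58.2 39.8] [143 141 139]
170 [-12.2  30.7  39. ] [10.1 33.1 38.6] [137 134 132]
178 [-20.3 147.8  13.1] [ 17.1 147.9  13.1] [153  91  58]
186 [-20.4 148.2   5.4] [ 17.3 147.8   5.5] [148  87  53]
194 [-20.6 148.7  -2.4] [ 17.3 147.   -2. ] [147  85  52]
```

View pics/w5.png

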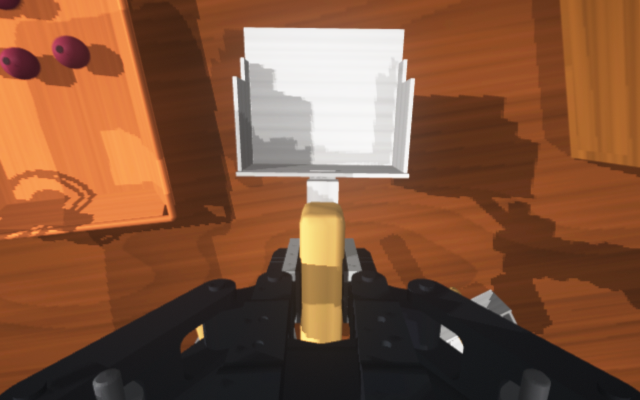

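Request:
step_arm([
  [[0, 0, 0], 0, 0],
  [[0, 0, 0], 0, 0],
  [[0, 0, 0], 0, 0],
  [[0, 0, 0], 0, 0],
], newtons=20)

```text
t: 6.95
ee_pos: [479.8, 25.6, 141.8]
tool_rot: [[-0.153, -0.002, 0.988], [-0.988, -0.0, -0.153], [0.0, -1.0, -0.002]]
force: [1.1, -0.6, -2.1]
finger_gap: 16.9
```

Run:
```python
from h import *
s=status.sense();rel((480.3,25.0,150),-2.9,s)
p=wsnap("w6");q,hsv=panfit(p,s)
for v in (50,66,90,114,138,154): print(v,np.round(q[v,300],1),np.round(q[v,340],1),p["image"][v,300])
```

```text
pos [479.8  25.6 141.8] yaw -8.8 tilt [ 0.    -1.    -0.002] F [ 1.1 -0.6 -2.1] t 6.95 gap 16.9
shift [0.002, -0.029, 0.002] roll -0.197
50 [-12.8  57.4 105.1] [ 10.5  57.6 105.1] [241 241 240]
66 [-13.   58.1  96.5] [10.6 57.9 96.5] [243 242 242]
90 [-13.2  57.2  83.1] [10.7 56.3 83. ] [245 244 243]
114 [-13.4  56.6  69.2] [11.  57.3 69.3] [187 187 184]
138 [-13.7  57.9  54.9] [11.3 58.5 54.8] [191 189 187]
154 [-13.8  56.5  45.1] [11.4 57.4 45. ] [147 145 143]
```

```bash
cat >> h.py <<'E'
TRAY=(617.,242.4);TY=-2.9
E
python3 - <<'E'
from h import *
rel(fr(TRAY,TY,-134,-14,140),TY)
E
```

```text
pos [479.9  25.6 142.1] yaw -8.8 tilt [ 0.    -1.    -0.001] F [-0.3 -0.  -2.6] t 7.0 gap 16.7
shift [-0.83, 0.012, -0.118] roll -0.197
```

Request:
step_arm([
  [[-0.12, 0, -0.02], 0, 0],
  [[-0.3, 0.01, -0.05], -0.1, 0],
  [[-0.48, 0.01, -0.08], -0.197, 0],
  [[-0.66, 0.01, -0.118], -0.197, 0],
  [[-0.83, 0.01, -0.118], -0.197, 0],
  [[-0.83, 0.01, -0.118], -0.197, 0],
  [[-0.83, 0.01, -0.118], -0.197, 0],
], newtons=60)

```text
t: 7.7
ee_pos: [482.5, 235.7, 139.7]
tool_rot: [[-0.049, -0.001, 0.999], [-0.999, -0.001, -0.049], [0.001, -1.0, -0.001]]
force: [-0.2, 0.2, -2.6]
finger_gap: 16.5
```

Run:
```python
from h import *
rel(fr(TRAY,TY,-134,-14,68),TY)
p=wsnap("w7")
```

```text
pos [482.5 235.7 139.7] yaw -2.8 tilt [ 0.001 -1.    -0.001] F [-0.2  0.2 -2.6] t 7.7 gap 16.5
shift [0.002, 0.29, 0.0] roll 0.003
```

View pics/w7.png

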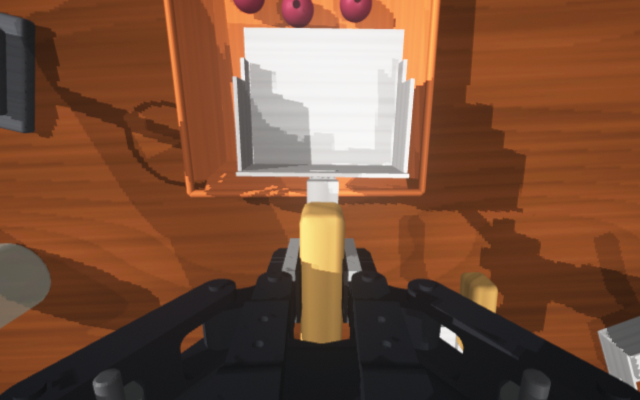

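Run:
```python
from h import *
p=dict(np.load("pics/w7.npz"))
def b(X,O=TRAY,Y=TY):
    a=np.radians(Y);d=np.array(X[:2])-O;return np.round([d[0]*np.cos(a)+d[1]*np.sin(a),-d[0]*np.sin(a)+d[1]*np.cos(a),X[2]],1)
for u,v,h in [(188,195,32),(425,192,32),(305,194,32),(165,3,32),(438,3,32),(297,8,20),(356,3,20),(248,0,20)]: print(u,v,b(ray(p,u,v,h)))
w=cloud(p)
print([ (b(w[v,u]),w[v,u].round(0)) for u,v in [(297,8),(356,3),(225,140),(420,140),(432,40)]])
```

```text
188 195 [-127.7   95.5   32. ]
425 192 [-125.1  -97.9   32. ]
305 194 [-126.8   -0.    32. ]
165 3 [10.9 96.7 32. ]
438 3 [ 11.3 -95.2  32. ]
297 8 [11.6  4.8 20. ]
356 3 [ 15.  -38.7  20. ]
248 0 [16.8 40.7 20. ]
[(array([ 8. ,  4. , 31.8]), array([625., 246.,  32.])), (array([ 11.9, -37.8,  29.6]), array([627., 204.,  30.])), (array([-85.1,  69. ,   8.2]), array([535., 316.,   8.])), (array([-83.6, -91.5,  28.4]), array([529., 155.,  28.])), (array([-12.9, -92.5,  34.1]), array([599., 151.,  34.]))]
```

Request:
step_arm([
  [[0, 0.12, 0], 0, 0],
  [[0, 0.24, 0], 0, 0],
  [[0, 0.26, 0], 0, 0],
  [[0, 0.27, 0], 0, 0],
  [[0, 0.28, 0], 0, 0],
  [[0, 0.286, 0], 0, 0],
  [[0, 0.286, 0], 0, 0],
])

```text
t: 8.45
ee_pos: [483.3, 235.2, 69.7]
tool_rot: [[-0.051, 0.001, 0.999], [-0.999, 0.0, -0.051], [-0.001, -1.0, 0.001]]
force: [0.1, -0.5, -2.1]
finger_gap: 16.7
```

Run:
```python
from h import *
s=status.sense();rel(fr(TRAY,TY,-134,-14,67.5),TY,s)
p=wsnap("w8");q,h=panfit(p,s)
for v in (50,66,90,114,138,154): print(v,np.round(q[v,300],1),np.round(q[v,340],1))
```

```text
pos [483.3 235.2  69.7] yaw -2.9 tilt [-0.001 -1.     0.001] F [ 0.1 -0.5 -2.1] t 8.45 gap 16.7
shift [0.0, 0.012, -0.003] roll -0.001
50 [-12.7  58.5 105.3] [ 10.6  57.4 105.1]
66 [-12.8  57.5  96.5] [10.8 58.7 96.7]
90 [-13.   57.   83.1] [11.  58.4 83.2]
114 [-13.3  57.6  69.3] [11.2 58.  69.3]
138 [-13.6  57.6  54.9] [11.3 57.2 54.9]
154 [-13.7  57.8  45. ] [11.6 58.8 44.9]
```

Request:
step_arm([
  [[0, 0.006, 0], 0, 0],
  [[0, 0.012, 0], 0, 0],
  [[0, 0.012, 0], 0, 0],
])

```text
t: 8.8
ee_pos: [483.2, 235.3, 66.6]
tool_rot: [[-0.051, 0.001, 0.999], [-0.999, 0.0, -0.051], [-0.0, -1.0, 0.001]]
force: [-2.2, -0.9, 4.0]
finger_gap: 16.5
```

Request:
step_arm([
  [[0, -0.002, 0.02], 0, 0],
  [[0, -0.002, 0.04], 0, 0],
  [[0, -0.002, 0.06], 0, 0],
  [[0, -0.002, 0.08], 0, 0],
  [[0, -0.002, 0.1], 0, 0],
  [[0, -0.002, 0.12], 0, 0],
  [[0, -0.002, 0.14], 0, 0],
  [[0, -0.002, 0.16], 0, 0],
  [[0, -0.002, 0.18], 0, 0],
  [[0, -0.002, 0.2], 0, 0],
  [[0, -0.002, 0.22], 0, 0],
  [[0, -0.002, 0.24], 0, 0],
  [[0, -0.002, 0.26], 0, 0],
  [[0, -0.002, 0.28], 0, 0],
])

```text
t: 10.2
ee_pos: [553.3, 231.7, 66.7]
tool_rot: [[-0.051, 0.0, 0.999], [-0.999, 0.0, -0.051], [-0.0, -1.0, 0.0]]
force: [-2.9, -1.1, 5.9]
finger_gap: 16.8
```

Run:
```python
from h import *
s=status.sense();rel(fr(TRAY,TY,-20,-14,67.5),TY,s)
p=wsnap("w9");q,h=panfit(p,s)
p=snap("side","s9");c=p["image"][190:300,170:310,::-1];cv2.imwrite("pics/s9z.png",cv2.resize(c,None,fx=4,fy=4,interpolation=cv2.INTER_CUBIC))
```

```text
pos [553.3 231.7  66.7] yaw -2.9 tilt [-0. -1.  0.] F [-2.9 -1.1  5.9] t 10.2 gap 16.8
shift [0.0, -0.0, 0.172] roll -0.0
```

View pics/w9.png

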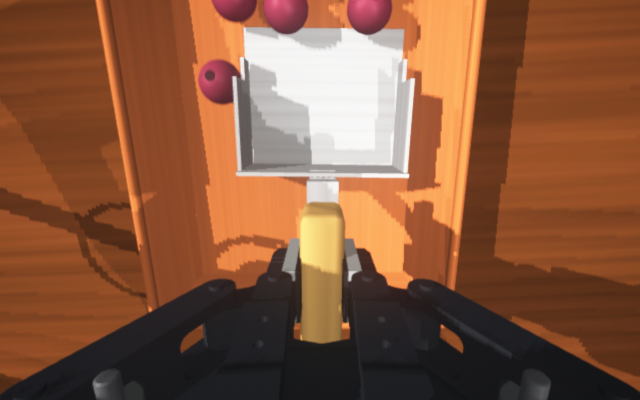

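View pics/s9z.png

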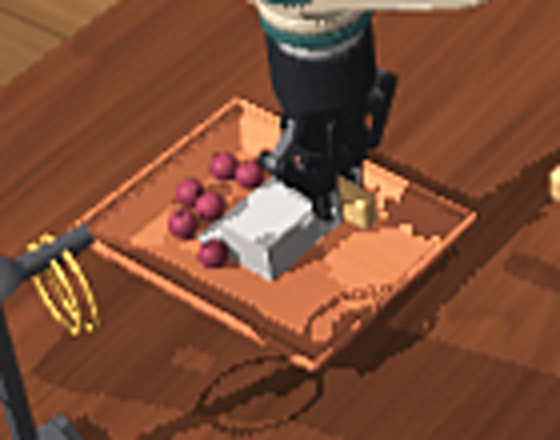

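Request:
step_arm([
  [[0, 0, 0.02], 0, 0],
  [[0, 0, 0.04], 0, 0],
  [[0, 0, 0.06], 0, 0],
  [[0, 0, 0.08], 0, 0],
  [[0, 0, 0.1], 0, 0],
  [[0, 0, 0.12], 0, 0],
  [[0, 0, 0.14], 0, 0],
  [[0, 0, 0.15], 0, 0],
  [[0, 0, 0.16], 0, 0],
])

```text
t: 11.2
ee_pos: [592.8, 229.7, 66.7]
tool_rot: [[-0.051, -0.0, 0.999], [-0.999, 0.0, -0.051], [-0.0, -1.0, -0.0]]
force: [-3.2, 0.7, 5.3]
finger_gap: 16.7
```

Run:
```python
from h import *
s=status.sense();rel(fr(TRAY,TY,-20,-14,67.5),TY,s)
p=wsnap("w10");q,h=panfit(p,s)
p=snap("side","s10");c=p["image"][190:300,170:310,::-1];cv2.imwrite("pics/s10z.png",cv2.resize(c,None,fx=4,fy=4,interpolation=cv2.INTER_CUBIC))
```

```text
pos [592.8 229.7  66.7] yaw -2.9 tilt [-0. -1. -0.] F [-3.2  0.7  5.3] t 11.2 gap 16.7
shift [0.0, -0.0, 0.014] roll -0.0
```

View pics/w10.png

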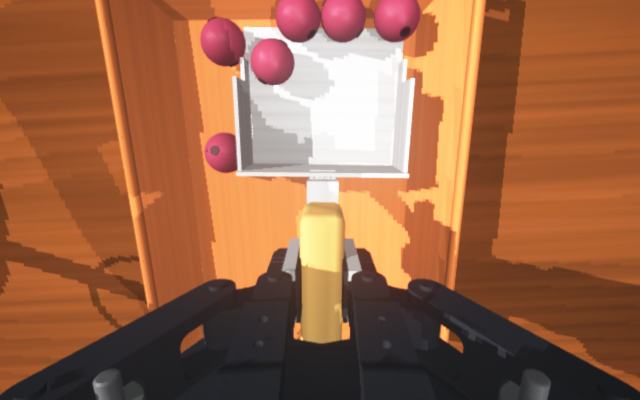

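View pics/s10z.png

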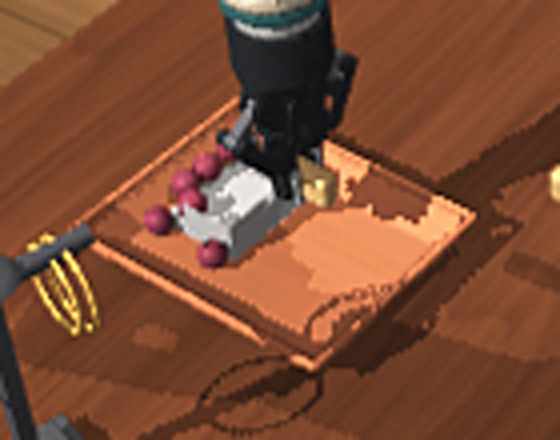

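Request:
step_arm([
  [[0.01, 0, 0], 0, 0],
  [[0.02, 0, 0], 0, 0],
  [[0.03, 0, 0], 0, 0],
  [[0.03, 0, 0.008], 0, 0],
  [[0.03, 0, 0.014], 0, 0],
  [[0.03, 0, 0.014], 0, 0],
])

```text
t: 11.9
ee_pos: [595.6, 221.7, 66.6]
tool_rot: [[-0.051, -0.001, 0.999], [-0.999, -0.0, -0.051], [0.0, -1.0, -0.001]]
force: [-3.1, 1.0, 6.5]
finger_gap: 16.4
```

Run:
```python
from h import *
s=status.sense();rel(fr(TRAY,TY,-20,-14,67.5),TY,s)
p=wsnap("w11");q,h=panfit(p,s)
```

```text
pos [595.6 221.7  66.6] yaw -2.9 tilt [ 0.    -1.    -0.001] F [-3.1  1.   6.5] t 11.9 gap 16.4
shift [-0.031, -0.0, 0.001] roll -0.001
```

View pics/w11.png

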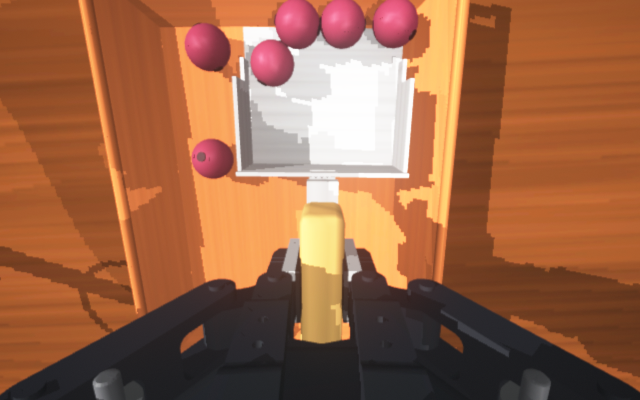

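Request:
step_arm([
  [[0, -0.008, 0.01], 0, 0],
  [[0, -0.016, 0.018], 0, 0],
  [[0, -0.024, 0.026], 0, 0],
  [[0, -0.032, 0.034], 0, 0],
  [[0, -0.04, 0.042], 0, 0],
  [[0, -0.048, 0.05], 0, 0],
  [[0, -0.048, 0.054], 0, 0],
  [[0, -0.048, 0.054], 0, 0],
])

```text
t: 12.75
ee_pos: [607.0, 220.7, 76.8]
tool_rot: [[-0.051, -0.007, 0.999], [-0.999, -0.002, -0.051], [0.002, -1.0, -0.007]]
force: [-9.9, -1.6, 3.1]
finger_gap: 16.4
```

Run:
```python
from h import *
s=status.sense();rel(fr(TRAY,TY,-20,-14,67.5),TY,s)
p=wsnap("w12");q,h=panfit(p,s)
for v in (66,90,114,138,154): print(v,np.round(q[v,290],1),np.round(q[v,350],1))
```

```text
pos [607.  220.7  76.8] yaw -2.9 tilt [ 0.002 -1.    -0.007] F [-9.9 -1.6  3.1] t 12.75 gap 16.4
shift [-0.033, 0.041, -0.044] roll 0.0
66 [-17.2  41.1  94. ] [16.7 58.1 96.6]
90 [-19.1  57.7  83.2] [17.  58.1 83.2]
114 [-19.3  56.7  69.3] [17.3 58.3 69.3]
138 [-19.8  57.5  54.9] [17.6 57.3 54.9]
154 [-20.   57.5  45. ] [17.9 58.  45. ]
```

View pics/w12.png

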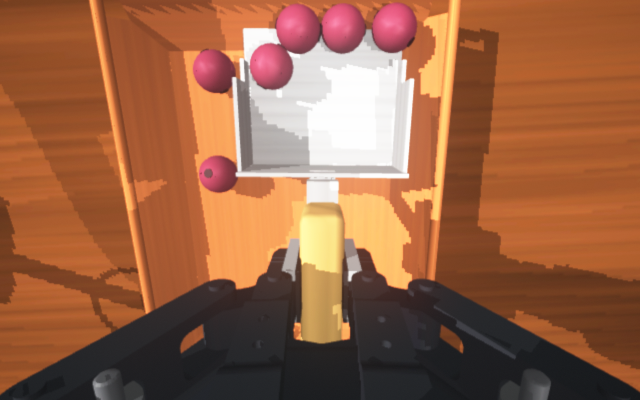

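Request:
step_arm([
  [[0, 0, 0], 0, 0],
  [[0, 0, 0], 0, 0],
  [[0, 0.008, -0.002], 0, 0],
  [[0, 0.016, -0.006], 0, 0],
  [[0, 0.024, -0.01], 0, 0],
  [[0, 0.032, -0.014], 0, 0],
  [[0, 0.04, -0.018], 0, 0],
  [[0, 0.048, -0.022], 0, 0],
  [[0, 0.056, -0.027], 0, 0],
  [[0, 0.06, -0.03], 0, 0],
  [[0, 0.06, -0.03], 0, 0],
], newtons=20)

```text
t: 13.9
ee_pos: [600.4, 221.2, 64.4]
tool_rot: [[-0.051, -0.004, 0.999], [-0.999, -0.001, -0.051], [0.001, -1.0, -0.004]]
force: [-16.6, -2.1, 14.1]
finger_gap: 16.6
```

Run:
```python
from h import *
s=status.sense();rel(fr(TRAY,TY,-20,-14,67.5),TY,s)
p=wsnap("w13");q,h=panfit(p,s)
for v in (66,90,114,138,154): print(v,np.round(q[v,290],1),np.round(q[v,350],1))
```

```text
pos [600.4 221.2  64.4] yaw -2.9 tilt [ 0.001 -1.    -0.004] F [-16.6  -2.1  14.1] t 13.9 gap 16.6
shift [-0.032, -0.009, -0.018] roll -0.001
66 [-17.9  49.   95.2] [16.1 51.  95.5]
90 [-18.4  51.1  82.6] [16.3 50.3 82.5]
114 [-18.8  51.   69.2] [nan nan nan]
138 [-19.3  52.4  55.2] [17.2 52.9 55.2]
154 [-19.8  54.9  45.3] [17.6 54.8 45.3]
```

View pics/w13.png

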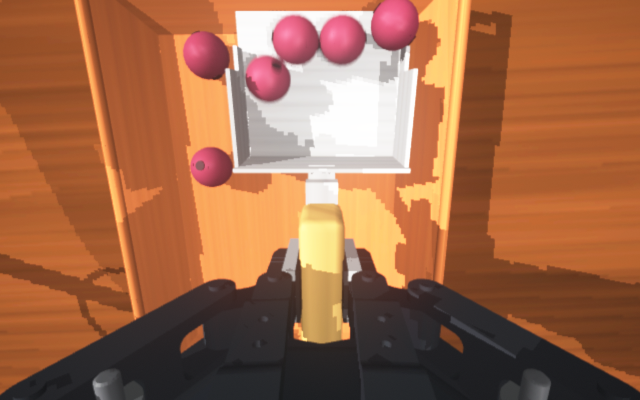

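Request:
step_arm([
  [[0, 0.002, 0.002], 0, 0],
  [[0, 0.006, 0.003], 0, 0],
  [[0, 0.01, 0.004], 0, 0],
  [[0, 0.01, 0.004], 0, 0],
  [[0, 0.01, 0.004], 0, 0],
])

```text
t: 14.45
ee_pos: [599.8, 221.9, 62.3]
tool_rot: [[-0.049, -0.008, 0.999], [-0.999, -0.001, -0.049], [0.001, -1.0, -0.008]]
force: [-26.8, -1.8, 20.1]
finger_gap: 16.8
```

Run:
```python
from h import *
s=status.sense();rel(fr(TRAY,TY,-20,-14,67.5),TY,s)
p=wsnap("w14");q,h=panfit(p,s)
for v in (66,90,114,138,154): print(v,np.round(q[v,290],1),np.round(q[v,350],1))
```

```text
pos [599.8 221.9  62.3] yaw -2.8 tilt [ 0.001 -1.    -0.008] F [-26.8  -1.8  20.1] t 14.45 gap 16.8
shift [-0.029, -0.017, -0.016] roll 0.003
66 [-17.7  46.6  94.8] [15.7 47.1 94.9]
90 [-18.3  49.2  82.4] [16.1 48.1 82.3]
114 [-17.   32.   68.9] [16.5 49.3 69.2]
138 [-17.7  36.1  56.1] [14.9 28.2 56.6]
154 [-19.5  51.8  45.6] [15.3 30.4 47.9]
```

View pics/w14.png

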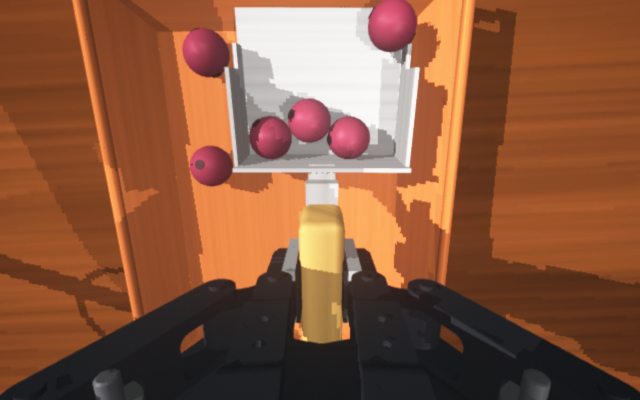

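Request:
step_arm([
  [[0, 0, 0], 0, 0],
  [[0, 0, 0], 0, 0],
  [[0, -0.015, -0.015], 0, 0],
  [[0, -0.03, -0.03], 0, 0],
  [[0, -0.04, -0.06], 0, 0],
  [[0, -0.04, -0.08], 0, 0],
  [[0, -0.04, -0.08], 0, 0],
  [[0, -0.04, -0.08], 0, 0],
], newtons=100)

```text
t: 15.3
ee_pos: [582.7, 222.5, 70.5]
tool_rot: [[-0.051, -0.0, 0.999], [-0.999, -0.0, -0.051], [0.0, -1.0, -0.0]]
force: [0.5, -0.7, -2.4]
finger_gap: 16.8
```

Run:
```python
from h import *
s=status.sense();rel(fr(TRAY,TY,-20,-14,67.5),TY,s)
p=wsnap("w15");q,h=panfit(p,s)
for v in (66,90,114,138,154): print(v,np.round(q[v,280],1),np.round(q[v,375],1))
```

```text
pos [582.7 222.5  70.5] yaw -2.9 tilt [ 0. -1. -0.] F [ 0.5 -0.7 -2.4] t 15.3 gap 16.8
shift [-0.031, 0.015, 0.053] roll -0.0
66 [-23.5  48.8  95.2] [29.8 47.7 95. ]
90 [-24.   48.9  82.4] [27.9 32.7 81. ]
114 [-24.9  52.4  69.2] [27.7 28.5 68.8]
138 [-22.6  31.   56.4] [32.3 52.4 55.2]
154 [-23.4  34.6  47.4] [32.9 53.4 45.4]
```

View pics/w15.png

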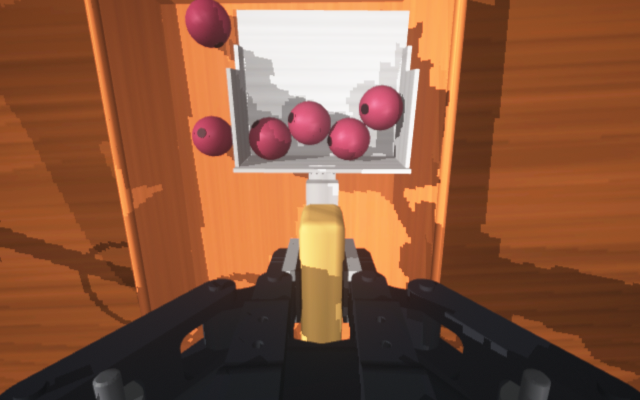

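Request:
step_arm([
  [[0, -0.01, 0], 0, 0],
  [[0, -0.03, 0], 0, 0],
  [[0, -0.06, 0], 0, 0],
  [[0, -0.1, 0], 0, 0],
  [[0, -0.14, 0], 0, 0],
  [[0, -0.18, 0], 0, 0],
  [[0, -0.22, 0], 0, 0],
  [[0, -0.26, 0], 0, 0],
  [[0, -0.29, 0], 0, 0],
  [[0, -0.31, 0], 0, 0],
  [[0, -0.32, 0], 0, 0],
  [[0, -0.32, 0], 0, 0],
], newtons=100)

```text
t: 16.55
ee_pos: [582.9, 222.6, 150.9]
tool_rot: [[-0.051, 0.0, 0.999], [-0.999, -0.0, -0.051], [0.0, -1.0, 0.0]]
force: [0.0, 0.2, -3.0]
finger_gap: 16.6
```

Run:
```python
from h import *
s=status.sense();rel(fr(BOX,BY,-134,0,150),BY,s)
p=wsnap("w16");q,h=panfit(p,s)
for v in (66,90,114,138,154): print(v,np.round(q[v,280],1),np.round(q[v,375],1))
```

```text
pos [582.9 222.6 150.9] yaw -2.9 tilt [ 0. -1.  0.] F [ 0.   0.2 -3. ] t 16.55 gap 16.6
shift [2.035, 0.007, -0.328] roll -0.309
66 [-23.5  48.6  95.1] [30.1 49.4 95.3]
90 [-24.2  50.8  82.6] [27.7 31.6 80.9]
114 [-24.7  50.8  69.2] [27.6 27.9 68.8]
138 [-22.8  32.1  56.3] [32.1 51.1 55.3]
154 [-23.3  34.3  47.5] [32.9 53.6 45.4]
```

View pics/w16.png

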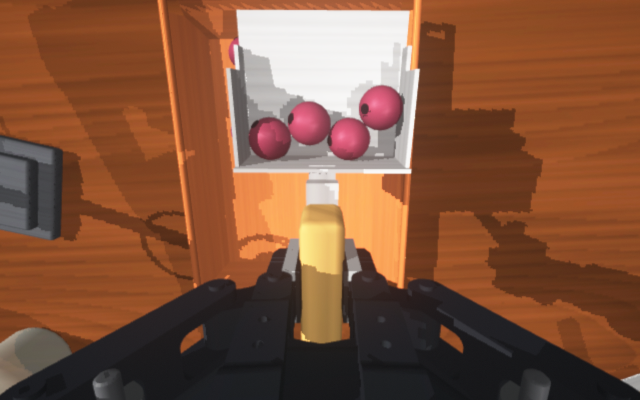

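Request:
step_arm([
  [[0.01, 0, -0.002], 0, 0],
  [[0.03, 0, -0.006], 0, 0],
  [[0.06, 0, -0.012], 0, 0],
  [[0.1, 0, -0.02], 0, 0],
  [[0.15, 0, -0.03], 0, 0],
  [[0.21, 0, -0.04], 0, 0],
  [[0.28, 0, -0.05], 0, 0],
  [[0.35, 0, -0.06], 0, 0],
  [[0.42, 0, -0.07], -0.01, 0],
  [[0.49, 0, -0.08], -0.02, 0],
  [[0.56, 0, -0.09], -0.03, 0],
  [[0.63, 0, -0.1], -0.04, 0],
  [[0.7, 0, -0.11], -0.05, 0],
  [[0.76, 0, -0.12], -0.06, 0],
  [[0.82, 0, -0.13], -0.07, 0],
  [[0.87, 0, -0.138], -0.08, 0],
  [[0.91, 0, -0.144], -0.09, 0],
  [[0.94, 0, -0.148], -0.1, 0],
  [[0.96, 0, -0.15], -0.1, 0],
  [[0.96, 0, -0.15], -0.1, 0],
])

```text
t: 18.6
ee_pos: [533.2, -15.6, 150.8]
tool_rot: [[0.001, 0.0, 1.0], [-1.0, -0.0, 0.001], [0.0, -1.0, 0.0]]
force: [-0.5, -0.1, -2.3]
finger_gap: 16.7
```

Run:
```python
from h import *
s=status.sense();rel(fr(BOX,BY,-134,0,150),BY,s)
```

```text
pos [533.2 -15.6 150.8] yaw 0.1 tilt [ 0. -1.  0.] F [-0.5 -0.1 -2.3] t 18.6 gap 16.7
shift [1.063, 0.006, -0.233] roll -0.21
```

Request:
step_arm([
  [[0.01, 0, -0.002], 0, 0],
  [[0.03, 0, -0.006], -0.01, 0],
  [[0.06, 0, -0.012], -0.02, 0],
  [[0.1, 0, -0.02], -0.03, 0],
  [[0.15, 0, -0.03], -0.04, 0],
  [[0.21, 0, -0.045], -0.055, 0],
  [[0.28, 0, -0.06], -0.07, 0],
  [[0.35, 0, -0.075], -0.085, 0],
  [[0.42, 0, -0.09], -0.1, 0],
  [[0.49, 0, -0.105], -0.115, 0],
  [[0.56, 0, -0.12], -0.13, 0],
  [[0.63, 0, -0.135], -0.145, 0],
  [[0.7, 0, -0.15], -0.16, 0],
  [[0.77, 0, -0.165], -0.175, 0],
  [[0.83, 0, -0.18], -0.185, 0],
  [[0.88, 0, -0.195], -0.195, 0],
  [[0.92, 0, -0.208], -0.205, 0],
  [[0.96, 0, -0.22], -0.21, 0],
  [[0.99, 0, -0.23], -0.21, 0],
  [[1.0, 0, -0.233], -0.21, 0],
])

```text
t: 20.6
ee_pos: [475.1, -266.0, 150.8]
tool_rot: [[0.111, 0.0, 0.994], [-0.994, -0.0, 0.111], [0.0, -1.0, -0.0]]
force: [-0.5, -0.0, -2.4]
finger_gap: 16.6
```

Run:
```python
from h import *
s=status.sense();rel(fr(BOX,BY,-134,0,150),BY,s)
p=wsnap("w17");q,h=panfit(p,s)
for v in (66,90,114,138,154): print(v,np.round(q[v,280],1),np.round(q[v,375],1))
```

```text
pos [ 475.1 -266.   150.8] yaw 6.4 tilt [ 0. -1. -0.] F [-0.5 -0.  -2.4] t 20.6 gap 16.6
shift [0.061, 0.006, -0.006] roll 0.0
66 [-23.2  48.1  95.1] [29.9 47.4 95. ]
90 [-23.9  49.7  82.5] [28.1 32.5 81. ]
114 [-24.5  50.7  69.2] [27.8 27.9 68.8]
138 [-22.6  32.5  56.4] [32.6 52.7 55.2]
154 [-23.8  39.7  46.9] [33.  52.8 45.5]
```

View pics/w17.png

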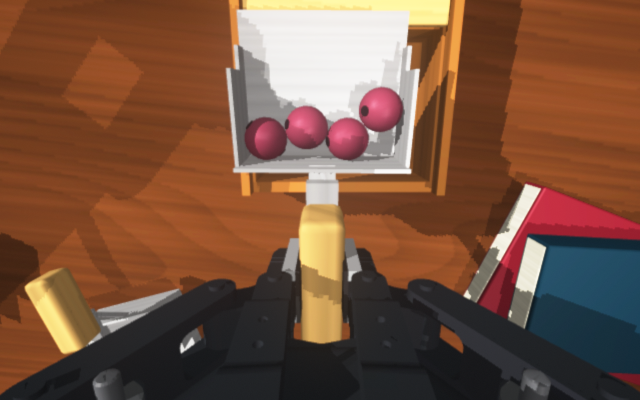

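Request:
step_arm([
  [[0.02, 0, -0.002], 0, 0],
  [[0.05, 0, -0.004], 0, 0],
  [[0.06, 0.01, -0.006], 0, 0],
  [[0.061, 0.04, -0.006], 0, 0],
  [[0.061, 0.08, -0.006], 0, 0],
  [[0.061, 0.12, -0.006], 0, 0],
  [[0.061, 0.12, -0.006], 0, 0],
  [[0.061, 0.12, -0.006], 0, 0],
])

```text
t: 21.45
ee_pos: [475.4, -280.3, 120.3]
tool_rot: [[0.111, -0.001, 0.994], [-0.994, 0.0, 0.111], [-0.001, -1.0, -0.001]]
force: [0.6, 0.1, -2.6]
finger_gap: 16.6
```

Run:
```python
from h import *
s=status.sense();rel(fr(BOX,BY,-134,0,75),BY,s)
p=wsnap("w18")
def b(X,O=BOX,Y=BY):
    a=np.radians(Y);d=np.array(X[:2])-O;return np.round([d[0]*np.cos(a)+d[1]*np.sin(a),-d[0]*np.sin(a)+d[1]*np.cos(a),X[2]],1)
w=cloud(p)
for u,v in [(320,13),(320,20),(320,168),(240,60),(405,60),(320,5),(240,180),(400,180)]: print(u,v,b(w[v,u]))
t=np.load("pics/top0.npz");print("books",ray(t,422,250,30),ray(t,428,213,30))
```

```text
pos [ 475.4 -280.3  120.3] yaw 6.4 tilt [-0.001 -1.    -0.001] F [ 0.6  0.1 -2.6] t 21.45 gap 16.6
shift [0.004, 0.185, -0.001] roll 0.002
320 13 [-12.6   1.8  73.8]
320 20 [-16.3   1.8  75.1]
320 168 [-92.    1.8 100. ]
240 60 [-37.   44.5  80.6]
405 60 [-37.  -43.5  80.8]
320 5 [-4.8  1.9 60.8]
240 180 [-112.2   62.9   26.7]
400 180 [-112.3  -59.    26.1]
books [ 360.84176568 -419.47383953   30.        ] [ 502.68591175 -444.69668149   30.        ]
```

View pics/w18.png

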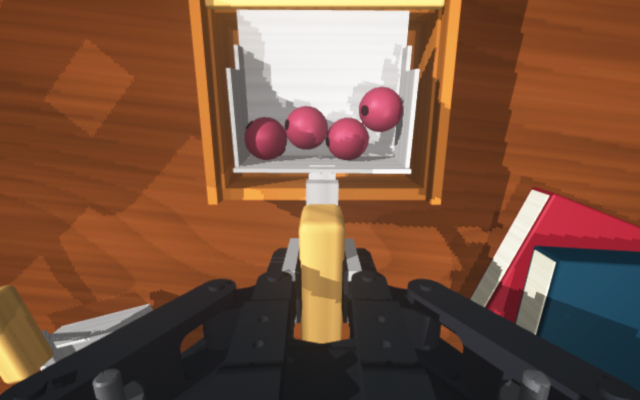

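Request:
step_arm([
  [[0, 0, -0.008], 0, 0],
  [[0, 0.02, -0.016], 0, 0],
  [[0, 0.06, -0.016], 0, 0],
  [[0, 0.1, -0.016], 0, 0],
  [[0, 0.14, -0.016], 0, 0],
  [[0, 0.165, -0.016], 0, 0],
  [[0, 0.17, -0.016], 0, 0],
  [[0, 0.17, -0.016], 0, 0],
])

```text
t: 22.3
ee_pos: [471.6, -281.0, 78.1]
tool_rot: [[0.111, -0.0, 0.994], [-0.994, 0.0, 0.111], [-0.0, -1.0, -0.0]]
force: [0.2, 0.1, -2.4]
finger_gap: 16.2
```

Run:
```python
from h import *
s=status.sense();rel(fr(BOX,BY,-134,0,75),BY,s)
p=wsnap("w19")
```

```text
pos [ 471.6 -281.    78.1] yaw 6.4 tilt [-0. -1. -0.] F [ 0.2  0.1 -2.4] t 22.3 gap 16.2
shift [0.003, 0.015, 0.014] roll 0.002
```

View pics/w19.png

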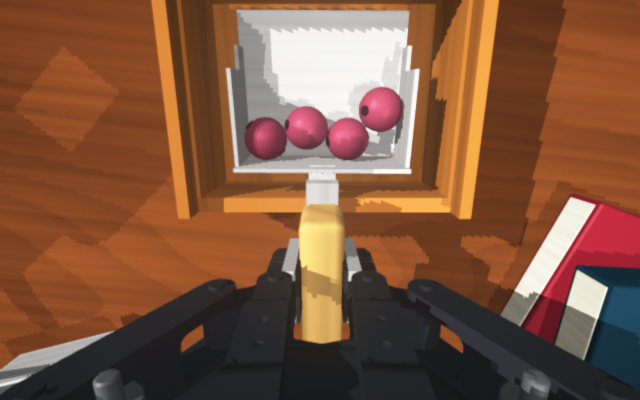

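Request:
step_arm([
  [[0, 0, 0.02], 0, 0],
  [[0, 0, 0.04], 0, 0],
  [[0, 0, 0.055], 0, 0],
  [[0, -0.01, 0.066], 0, 0],
  [[0, -0.025, 0.075], 0, 0],
  [[0, -0.04, 0.086], 0, 0],
  [[0, -0.056, 0.098], 0, 0],
  [[0, -0.07, 0.11], 0, 0],
  [[0, -0.085, 0.122], 0, 0],
  [[0, -0.1, 0.134], 0, 0],
  [[0, -0.115, 0.146], 0, 0],
  [[0, -0.13, 0.158], 0, 0],
  [[0, -0.13, 0.158], 0, 0],
], newtons=20)

```text
t: 23.65
ee_pos: [511.0, -276.6, 111.2]
tool_rot: [[0.112, -0.0, 0.994], [-0.994, -0.0, 0.112], [0.0, -1.0, -0.0]]
force: [-5.9, -0.0, -2.0]
finger_gap: 16.3
```

Run:
```python
from h import *
s=status.sense();rel(fr(BOX,BY,-134,0,75),BY,s)
p=wsnap("w20");q,h=panfit(p,s)
for v in (66,90,114,138,154): print(v,np.round(q[v,260],1),np.round(q[v,320],1),np.round(q[v,375],1))
```

```text
pos [ 511.  -276.6  111.2] yaw 6.4 tilt [ 0. -1. -0.] F [-5.9 -0.  -2. ] t 23.65 gap 16.3
shift [0.003, 0.148, -0.144] roll 0.002
66 [-34.9  50.5  95.5] [-0.8 48.6 95.2] [30.3 49.7 95.3]
90 [-36.4  55.   83. ] [-0.8 55.5 83. ] [31.4 53.1 82.8]
114 [-36.8  53.9  69.3] [-0.9 73.  69.6] [35.4 73.7 69.6]
138 [-40.7  70.2  54.2] [-0.9 70.7 54.2] [35.6 70.5 54.2]
154 [-40.9  68.4  43.9] [-0.9 68.6 43.9] [35.8 69.2 43.8]
```

View pics/w20.png

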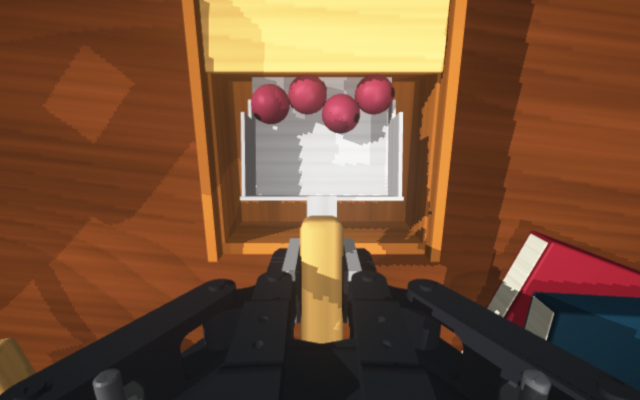

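Request:
step_arm([
  [[0, -0.014, 0.016], 0, 0],
  [[0, -0.028, 0.032], 0, 0],
  [[0, -0.042, 0.048], 0, 0],
  [[0, -0.056, 0.064], 0, 0],
  [[0, -0.066, 0.08], 0, 0],
  [[0, -0.066, 0.08], 0, 0],
])

```text
t: 24.3
ee_pos: [531.1, -274.3, 127.3]
tool_rot: [[0.112, 0.0, 0.994], [-0.994, 0.0, 0.112], [-0.0, -1.0, 0.0]]
force: [-4.2, -0.6, -5.9]
finger_gap: 16.3
```

Request:
step_arm([
  [[0, 0, 0], 0, 0],
  [[0, 0, -0.02], 0, 0],
  [[0, 0, -0.05], 0, 0],
  [[0, 0, -0.08], 0, 0],
  [[0, 0, -0.11], 0, 0],
  [[0, 0, -0.12], 0, 0],
  [[0, 0, -0.12], 0, 0],
  [[0, 0, -0.12], 0, 0],
], newtons=60)

```text
t: 25.1
ee_pos: [501.1, -277.8, 127.6]
tool_rot: [[0.111, 0.001, 0.994], [-0.994, -0.0, 0.111], [0.0, -1.0, 0.001]]
force: [-0.3, -0.2, -1.3]
finger_gap: 16.3
```

Run:
```python
from h import *
s=status.sense();rel(fr(BOX,BY,-134,0,75),BY,s)
p=wsnap("w21");q,h=panfit(p,s)
for v in (66,90,114,138,154): print(v,np.round(q[v,260],1),np.round(q[v,320],1),np.round(q[v,375],1))
```

```text
pos [ 501.1 -277.8  127.6] yaw 6.4 tilt [ 0.    -1.     0.001] F [-0.3 -0.2 -1.3] t 25.1 gap 16.3
shift [0.002, 0.214, -0.104] roll 0.001
66 [-44.6 104.5 103.7] [ -1.  102.5 103.4] [ 38.9 103.6 103.5]
90 [-44.5  99.1  86.7] [ -1.  120.3  88.5] [38.8 98.3 86.7]
114 [-44.   92.   69.9] [-1.  91.2 69.9] [38.5 92.5 69.9]
138 [-43.7  86.3  53.3] [-1.  84.5 53.4] [38.2 86.2 53.3]
154 [-43.2  80.5  42.6] [-1.  81.7 42.5] [37.8 80.8 42.6]
```

View pics/w21.png

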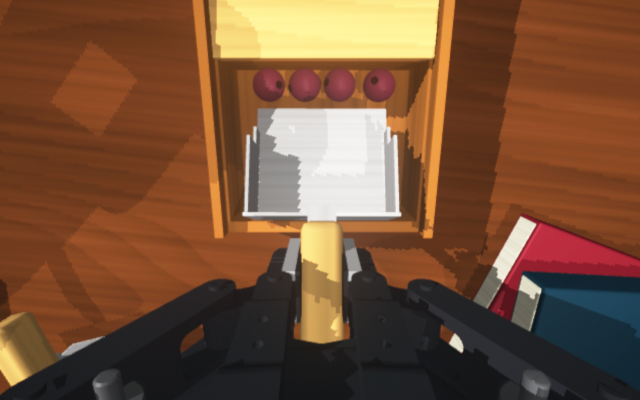

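Request:
step_arm([
  [[0, -0.08, 0], 0, 0],
  [[0, -0.18, 0], 0, 0],
  [[0, -0.27, 0], 0, 0],
  [[0, -0.27, 0], 0, 0],
  [[-0.1, -0.27, 0], 0, 0],
  [[-0.25, -0.27, 0], 0.05, 0],
  [[-0.4, -0.27, 0], 0.1, 0],
  [[-0.55, -0.27, 0], 0.15, 0],
  [[-0.7, -0.27, 0], 0.213, 0],
  [[-0.85, -0.27, 0], 0.213, 0],
  [[-0.95, -0.27, 0], 0.213, 0],
  [[-1.0, -0.27, 0], 0.213, 0],
  [[-1.0, -0.27, 0], 0.213, 0],
])

```text
t: 26.45
ee_pos: [472.8, -28.4, 193.9]
tool_rot: [[0.002, -0.001, 1.0], [-1.0, 0.0, 0.002], [-0.0, -1.0, -0.001]]
force: [-0.1, 0.1, -2.9]
finger_gap: 16.6
```

Run:
```python
from h import *
s=status.sense();rel((514,10,116),0,s)
p=snap("top","t22");c=p["image"][135:285,200:460,::-1];cv2.imwrite("pics/t22z.png",cv2.resize(c,None,fx=3,fy=3,interpolation=cv2.INTER_CUBIC))
```

```text
pos [472.8 -28.4 193.9] yaw 0.1 tilt [-0.    -1.    -0.001] F [-0.1  0.1 -2.9] t 26.45 gap 16.6
shift [-0.153, 0.315, 0.165] roll 0.004
```

View pics/t22z.png

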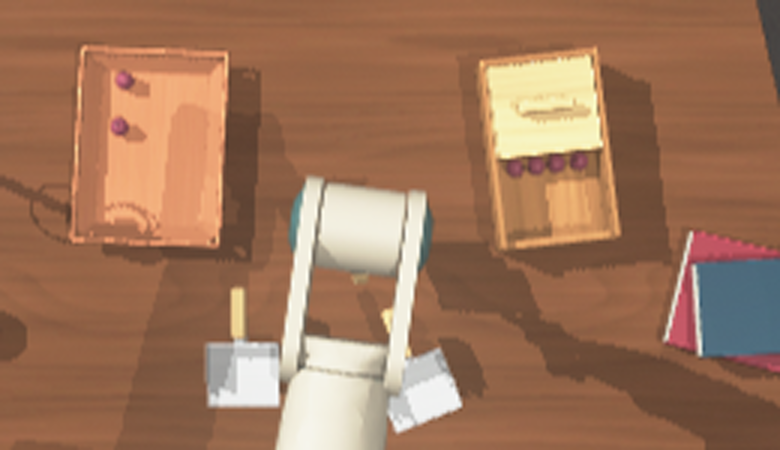

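Request:
step_arm([
  [[-0.1, 0.1, 0.1], 0, 0],
  [[-0.153, 0.2, 0.165], 0, 0],
  [[-0.153, 0.3, 0.165], 0, 0],
  [[-0.153, 0.315, 0.165], 0, 0],
  [[-0.153, 0.315, 0.165], 0, 0],
])

```text
t: 27.0
ee_pos: [514.0, 7.8, 115.4]
tool_rot: [[-0.001, -0.002, 1.0], [-1.0, -0.0, -0.001], [0.0, -1.0, -0.002]]
force: [0.2, -0.4, -1.5]
finger_gap: 16.6
```

Run:
```python
from h import *
s=status.sense();rel((480,10,59.5),0,s)
```

```text
pos [514.    7.8 115.4] yaw -0.1 tilt [ 0.    -1.    -0.002] F [ 0.2 -0.4 -1.5] t 27.0 gap 16.6
shift [-0.009, 0.227, -0.135] roll -0.003
```

Request:
step_arm([
  [[0, 0.04, 0], 0, 0],
  [[0, 0.065, 0], 0, 0],
  [[0, 0.075, 0], 0, 0],
  [[0, 0.09, -0.014], 0, 0],
  [[0, 0.105, -0.03], 0, 0],
  [[0, 0.12, -0.046], 0, 0],
  [[0, 0.135, -0.064], 0, 0],
  [[0, 0.15, -0.082], 0, 0],
  [[0, 0.165, -0.096], 0, 0],
  [[0, 0.18, -0.11], 0, 0],
  [[0, 0.195, -0.122], 0, 0],
  [[0, 0.21, -0.134], 0, 0],
  [[0, 0.22, -0.142], 0, 0],
  [[0, 0.22, -0.142], 0, 0],
], newtons=20)

```text
t: 28.4
ee_pos: [479.8, 8.8, 63.1]
tool_rot: [[0.0, 0.004, 1.0], [-1.0, -0.0, 0.0], [0.0, -1.0, 0.004]]
force: [-3.6, -0.4, 7.6]
finger_gap: 16.7
```

Run:
```python
from h import *
s=status.sense();rel((480,10,59.5),0,s)
p=wsnap("w23");q,h=panfit(p,s)
for v in (66,90,114,138,154): print(v,np.round(q[v,260],1),np.round(q[v,320],1),np.round(q[v,375],1))
```

```text
pos [479.8   8.8  63.1] yaw 0.0 tilt [ 0.    -1.     0.004] F [-3.6 -0.4  7.6] t 28.4 gap 16.7
shift [-0.005, 0.017, 0.001] roll 0.0
66 [-37.1  62.1  97.2] [-1.  61.7 97.1] [31.9 60.7 97. ]
90 [-37.8  62.2  83.6] [-1.  60.9 83.4] [32.8 62.3 83.6]
114 [-38.4  61.2  69.4] [-1.  60.9 69.4] [33.2 61.  69.4]
138 [-38.8  59.7  54.8] [-1.  60.6 54.8] [33.8 61.1 54.7]
154 [-39.4  60.2  44.8] [-1.1 60.2 44.7] [33.9 59.2 44.8]
```

Request:
step_arm([
  [[0, 0.005, -0.002], 0, 0],
  [[0, 0.01, -0.003], 0, 0],
  [[0, 0.01, -0.003], 0, 0],
])

```text
t: 28.75
ee_pos: [479.2, 8.8, 60.8]
tool_rot: [[0.0, 0.004, 1.0], [-1.0, -0.001, 0.0], [0.001, -1.0, 0.004]]
force: [-4.4, -0.1, 9.4]
finger_gap: 16.5
```

Run:
```python
from h import *
s=status.sense();rel((480,10,59.5),0,s)
p=wsnap("w24");q,h=panfit(p,s)
for v in (66,90,114,138,154): print(v,np.round(q[v,260],1),np.round(q[v,320],1),np.round(q[v,375],1))
```

```text
pos [479.2   8.8  60.8] yaw 0.0 tilt [ 0.001 -1.     0.004] F [-4.4 -0.1  9.4] t 28.75 gap 16.5
shift [-0.005, 0.009, 0.003] roll 0.0
66 [-36.7  59.5  96.8] [-1.  60.7 97. ] [31.8 59.8 96.9]
90 [-37.3  59.4  83.3] [-1.  59.7 83.3] [32.1 58.4 83.2]
114 [-37.8  58.5  69.3] [-1.  59.5 69.3] [32.9 59.2 69.3]
138 [-38.9  60.1  54.8] [-1.  59.4 54.8] [33.6 59.7 54.8]
154 [-39.1  58.4  44.9] [-1.  58.5 44.9] [34.1 59.9 44.8]
```

Request:
step_arm([
  [[0, 0, 0], 0, 0.3],
  [[0, 0, 0], 0, 0.6],
  [[0, 0, 0], 0, 0.8],
  [[0, 0, 0], 0, 0.8],
  [[0, 0, 0], 0, 0.8],
  [[0, -0.1, 0], 0, 0.8],
  [[0, -0.25, 0], 0, 0.8],
  [[0, -0.45, 0], 0, 0.8],
  [[0, -0.65, -0.1], 0, 0.8],
  [[0, -0.65, -0.25], 0, 0.8],
  [[0, -0.65, -0.4], 0, 0.8],
  [[0, -0.65, -0.4], 0, 0.8],
])

```text
t: 30.0
ee_pos: [375.6, 9.0, 221.6]
tool_rot: [[0.0, 0.002, 1.0], [-1.0, -0.0, 0.0], [0.0, -1.0, 0.002]]
force: [0.6, -0.6, 0.1]
finger_gap: 68.5
```

Run:
```python
from h import *
s=status.sense();rel((480,10,200),0,s)
p=wsnap("w25")
p=snap("top","t25");c=p["image"][120:285,130:490,::-1];cv2.imwrite("pics/t25z.png",cv2.resize(c,None,fx=2.2,fy=2.2,interpolation=cv2.INTER_CUBIC))
p=snap("side","s25")
```

```text
pos [375.6   9.  221.6] yaw 0.0 tilt [ 0.    -1.     0.002] F [ 0.6 -0.6  0.1] t 30.0 gap 68.5
shift [-0.004, 0.09, 0.417] roll 0.0
```

View pics/w25.png

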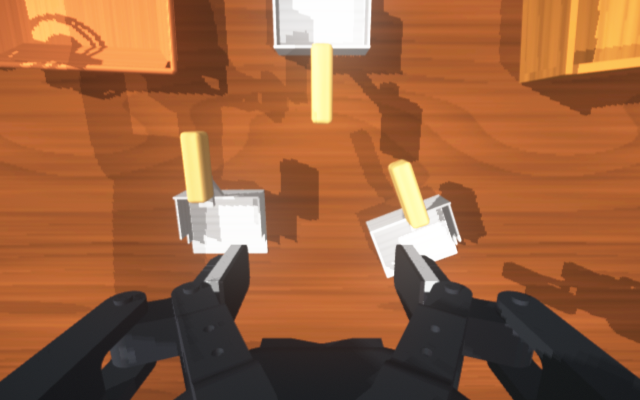

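View pics/t25z.png

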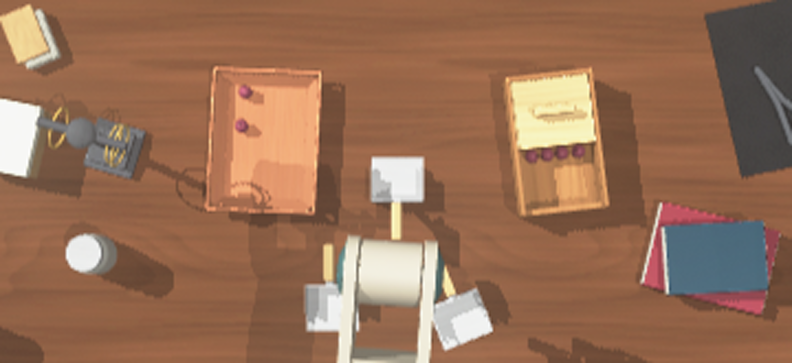

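View pics/s25.png

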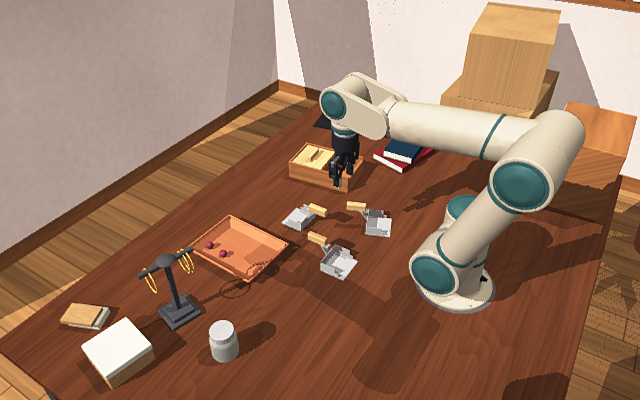

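Run:
```python
from h import *
def b(X,O=BOX,Y=BY):
    a=np.radians(Y);d=np.array(X[:2])-O;return np.round([d[0]*np.cos(a)+d[1]*np.sin(a),-d[0]*np.sin(a)+d[1]*np.cos(a)],1)
for n in("top0","t25"):
    p=dict(np.load(f"pics/{n}.npz"));im=p["image"];hsv=cv2.cvtColor(im,cv2.COLOR_RGB2HSV)
    H,S,V=[hsv[...,i].astype(int) for i in range(3)]
    m=((S<140)&(V>190)&(H>15)&(H<35)).astype(np.uint8);mm=np.zeros_like(m);mm[140:230,350:425]=m[140:230,350:425]
    k,l,st,c=cv2.connectedComponentsWithStats(mm);i=1+np.argmax(st[1:,4]);v,u=np.nonzero(l==i)
    P=np.array([b(ray(p,x,y,62)) for x,y in zip(u,v)]);print(n,len(u),P.mean(0),np.percentile(P[:,0],[1,50,99]))
for n in ("w1","w2","w18"):
    p=dict(np.load(f"pics/{n}.npz"));w=cloud(p)
    u=260
    col=[b(w[v,u]).tolist()+[round(float(w[v,u][2]))] for v in range(0,240)]
    last=None
    for v,cc in enumerate(col):
        if last is None or abs(cc[2]-last)>3: print(n,v,cc)
        last=cc[2]
```

```text
top0 1135 [-51.19480176  -1.00881057] [-110.3  -51.6    8.2]
t25 1105 [55.39266968 -0.88479638] [ -3.088  55.6   114.284]Traceback (most recent call last):
  File "<stdin>", line 13, in <module>
ValueError: cannot convert float NaN to integer
```

Run:
```python
from h import *
def b(X,O=BOX,Y=BY):
    a=np.radians(Y);d=np.array(X[:2])-O;return np.round([d[0]*np.cos(a)+d[1]*np.sin(a),-d[0]*np.sin(a)+d[1]*np.cos(a),X[2]],1)
p=dict(np.load("pics/w2.npz"));w=cloud(p)
for v in range(66,112,2): print(v,b(w[v,240]),p["image"][v,240])
c=p["image"][60:300,120:520,::-1];cv2.imwrite("pics/w2z.png",cv2.resize(c,None,fx=2,fy=2,interpolation=cv2.INTER_CUBIC))
p=dict(np.load("pics/t25.npz"));c=p["image"][140:225,345:420,::-1];cv2.imwrite("pics/t25b.png",cv2.resize(c,None,fx=7,fy=7,interpolation=cv2.INTER_CUBIC))
```

```text
66 [131.2  48.8  -1.3] [136  73  36]
68 [129.8  48.4   0.7] [140  77  37]
70 [128.9  48.9  -0.8] [140  77  36]
72 [127.9  49.3  -2.1] [147  82  39]
74 [118.9  32.8  66. ] [211 131  57]
76 [118.1  32.6  67. ] [214 132  57]
78 [117.4  32.8  66.4] [214 131  57]
80 [116.7  33.1  65.3] [214 132  58]
82 [115.7  32.8  67. ] [213 132  58]
84 [115.  33.  66.] [213 132  57]
86 [114.2  32.9  66.7] [213 132  58]
88 [113.5  33.3  65.6] [176 107  48]
90 [113.5  36.1  54.3] [111  69  34]
92 [112.2  34.6  60.6] [171 127  67]
94 [111.3  34.1  62.8] [180 137  75]
96 [110.5  34.4  62.1] [195 149  83]
98 [109.7  34.4  62. ] [200 155  85]
100 [108.9  34.7  61.4] [206 159  88]
102 [108.   34.7  61.5] [238 199 112]
104 [107.2  34.8  61.2] [241 202 114]
106 [106.3  34.9  61.2] [242 205 116]
108 [105.5  34.9  61.5] [243 207 118]
110 [104.6  35.1  60.9] [243 207 117]
```

View pics/w2z.png

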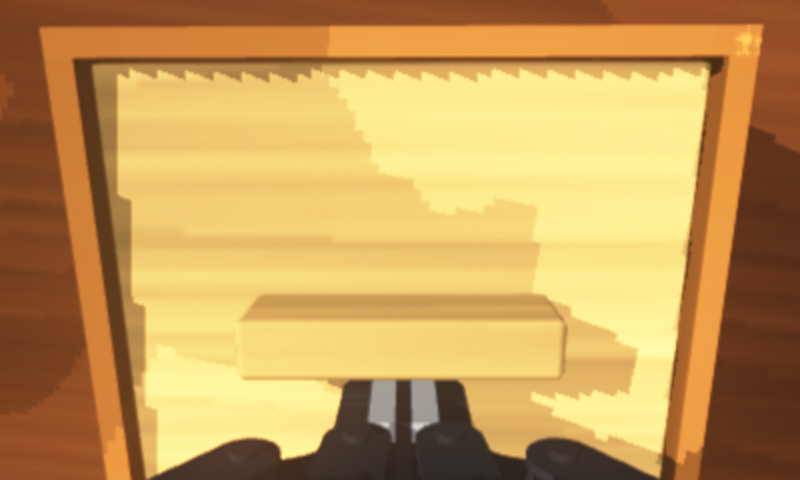

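View pics/t25b.png

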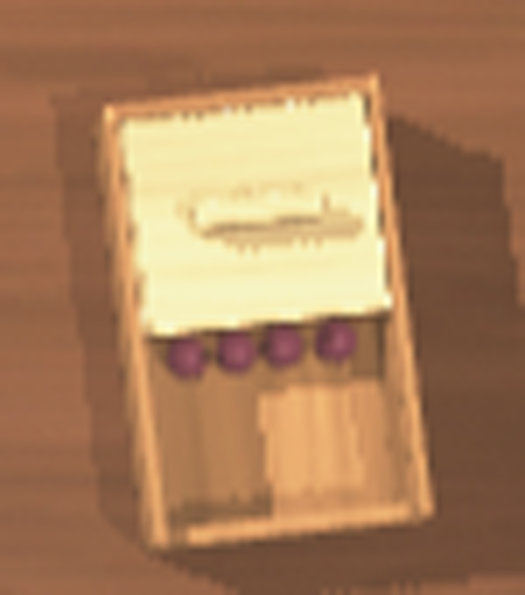

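Run:
```python
from h import *
print(status.sense()["t"],np.round(status.sense()["joint_velocities"],3)); print(bot.job_done())
```

```text
30.15 [ 0.003  0.034 -0.016 -0.    -0.001 -0.   ]
the job is handed in; nothing more can be done
None
```

I handed the job in at about 30 s of the 69 s allowed, with every step of the task done. No verdict came back.

- **Cover:** I pushed its ridge back with shut fingers until it hit its stop.
- **Beads:** The scoop lifted four beads together and tipped them into the near compartment. I tilted it within the grip, back against the tray rim to hold the beads and down against the divider to tip them out.
- **Scoop:** I pressed it level on the bare table, let go and moved the arm clear.

**Last checks** (pictures before handing in):
- Four beads lie in the near compartment and the other two are still in the tray.
- The target scoop stands flat and free.
- By eye, the jewellery stand, books and jar are where they started.
- I saw no bead touched by the gripper.

**One disagreement:** the measured cover travel was about 107 mm, not 114 mm. The cover looked about 7 mm open at the start. At the end it lay against the far guide strip, with a gap of roughly 1 mm or less, so I took it as fully open.

**Forces:** The highest I read was about 41 N at the wrist, when the shut fingers pushed the cover against its stop. The gripper's body was not in contact then.

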